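# Cross-tighten the roaster drum's end cover

### The arm

A 6-joint arm with a two-finger parallel gripper is mounted at the origin on the work surface. World frame = base frame: x ahead of the robot, y to its left, z up, the work surface at z = 0. Lengths are in m, angles in rad, forces in N, time in s.
With the tool pointing down it reaches from about 0.375 to 0.975 m from the base axis. Payload 3.8 kg.
Tool frame: the origin (TCP) lies midway between the tips of the shut fingers; the grasp point (between the pads) lies 19 mm behind it; z points along the fingers, y is the line along which they close (so a half turn about z gives the same grasp; the last joint's range is limited). The gripper opens to 85 mm and grips with 20 to 120 N. Pads are 22 mm wide; open, the fingers measure 114 mm over their backs; the gripper's body (76 mm by 85 mm) begins 54 mm behind the grasp point. The pads swing forward as they close: fully open they stand 13 mm farther back than shut.
Start: joints at [-1.165, 0.264, 1.604, -0, 1.274, -0.037], TCP at [0.289, -0.61, 0.231] pointing down, gripper open.
Joint ranges: [-2.63, 2.63], [-0.94, 2.18], [0.31, 2.57], [-1.31, 4.45], [0, 2.66], [-2.55, 2.55]. Speed limits (rad/s): [2.57, 2.57, 3.14, 3.14, 3.14, 3.14].

### API

Orientations are given as a unit quaternion [x, y, z, w].
In Python, from bench import robot gives the robot as it stands.
- The arm moves only by the tool send_rows, never from a script. Its argument "targets" is one flat list of numbers, 7 for each row, row after row: the shift along the world's x, y, z in cm, then the turn, a rotation vector about the world's x, y, z in rad, then the closure, from 0 (fully open) to 1 (shut). A call has 1 to 20 rows; each row is the pose to reach, as a shift and turn from the pose commanded when the call began; what a row does not reach only later rows make up. A row lasts 1/10 s, in which the tool goes at most 50 mm and 8.59 degrees, less where a joint would pass 70% of its speed; a pose out of reach is approached as far as the arm can. A call with a gripper value outside its range is refused whole. The fingers move at their own pace and stop on an object; "squeeze" is the grip in N (left out, the last holds). Time passes only in rows, so rows that repeat a pose let the fingers close. It gives the time, the measured TCP pose, the force, the opening and the grip force at its end, in the units of the state.
- robot.observe(): the state, without advancing time (a new reading comes with each control period).
- robot.get_image(name): name is "side" or "top" or "wrist"; returns a dict with "pixels" (400x640x3 uint8, red, green, blue), "camera_matrix" (3x3 intrinsics, pixels), "camera_from_world" (4x4, takes a point from world to camera coordinates); the wrist camera has in their place "mount" (4x4, takes a point from camera to tool coordinates, whose origin is the TCP and whose axes are the flange's). Camera axes: x right, y up, looking along -z (the intrinsics and any distortion apply to the point x, -y, -z); pixel columns grow to the right and rows downward; lengths in m; the calibration is good to about 2 mm. A picture is of the moment at which its call begins: read the wrist's pose just before it. There is no depth.
- robot.finish_job(): hands the job in; it is judged then, once.
The state is a dict: "clock": time; "joint_pos": joint angles; "joint_vel": joint speeds; "joint_efforts": joint torques, N m; "tcp_pos": TCP position; "eef_rot": TCP orientation; "contact_force": force on the tool from outside, world axes, zero at the start; "moment": the same for the moment, N m; "gripper_width": finger opening in m; "grasp_force": force on a finger pad.
Only numpy, scipy, OpenCV 4.12 (cv2) and the standard library are available. Lean on these libraries where they do the work, as an engineer would, in place of code of your own. Each camera call takes 0.05 s, during which the arm holds its last target. There are 200 camera calls.

### The job

Take the T-handle wrench from its stand and tighten the four square-head screws of the roaster drum's end cover clockwise in two rounds, each round in cross order (a screw, the one opposite, then the other opposite pair): about an eighth of a turn each in the first round, then each until it comes up firmly against its stop in the second. Feel the wrench on and do not force or over-tighten the screws; turn them only with the wrench, put it back upright in its stand at the end, and leave the other things alone.

Things in the scene. Friction and masses are not known exactly. Their poses are not given: they have to be found in the camera images.
- drum: short upright roaster drum section fixed to the bench, 170 mm wide, with bars round its side and a 190 mm round steel end cover on top; origin at the centre of its underside on the bench, z up; the cover's top face is 88 mm above the bench, a round hub at its centre reaches 96 mm. Screw a lies 62 mm from the centre along the drum's +x, b along +y, c along -x, d along -y: a and c are opposite, b and d are opposite
- wrench: steel T-handle box wrench, about 0.3 kg, loose, standing upright in its stand with the socket down, free to shift about 3 mm and turn a few degrees there; origin at the centre of the socket's open lower end, z up along the shank, x along the T-bar. Socket: square outside 28 mm, square hole 18 mm wide and 24 mm deep, its flats square to the T-bar. Shank 12 mm wide. T-bar on top 100 mm long, 14 mm wide, 16 mm high, its top 121 mm above the origin
- wrench_bar (a point): centre of the wrench's T-bar, 113 mm above the socket's lower end; x along the bar. On a screw head the socket has 1 mm play a side and turns about 0.13 rad either way before it bites; 10 to 12 N pushes it down over the chamfer to the washer. The wrench twists or tilts a little in the grip; after turning it binds on the head until turned back about 0.2 rad
- stand: wooden wrench stand fixed to the bench: foot 75 mm square, pocket 34 mm square inside with walls 8 mm thick up to 26 mm above the bench, floor 8 mm above the bench; origin at the centre of its underside, z up, the pocket's sides along x and y
- head_a (a point): screw a: square steel head 16 mm across flats and 14 mm high with a chamfered top: a blunt pyramid 4.5 mm high narrowing to 10 mm, on a 25 mm round washer whose top is 90 mm above the bench; this point is the centre of the square part's top, 104 mm above the bench; x and y run square to the flats and turn with the screw
- screw_a (a joint): turn of screw a in rad; grows as it is tightened, clockwise seen from above; starts finger-tight at 0 to 0.15; stays where it is left. The resistance is 0.3 N m, rising evenly to 0.48 N m at the stop; at 1.2 it is tight and stops solid, where 0.7 to 0.9 N m on the wrench is plenty and over about 1.3 N m overloads it
- head_b (a point): screw b: square steel head 16 mm across flats and 14 mm high with a chamfered top: a blunt pyramid 4.5 mm high narrowing to 10 mm, on a 25 mm round washer whose top is 90 mm above the bench; this point is the centre of the square part's top, 104 mm above the bench; x and y run square to the flats and turn with the screw
- screw_b (a joint): turn of screw b in rad; grows as it is tightened, clockwise seen from above; starts finger-tight at 0 to 0.15; stays where it is left. The resistance is 0.3 N m, rising evenly to 0.48 N m at the stop; at 1.2 it is tight and stops solid, where 0.7 to 0.9 N m on the wrench is plenty and over about 1.3 N m overloads it
- head_c (a point): screw c: square steel head 16 mm across flats and 14 mm high with a chamfered top: a blunt pyramid 4.5 mm high narrowing to 10 mm, on a 25 mm round washer whose top is 90 mm above the bench; this point is the centre of the square part's top, 104 mm above the bench; x and y run square to the flats and turn with the screw
- screw_c (a joint): turn of screw c in rad; grows as it is tightened, clockwise seen from above; starts finger-tight at 0 to 0.15; stays where it is left. The resistance is 0.3 N m, rising evenly to 0.48 N m at the stop; at 1.2 it is tight and stops solid, where 0.7 to 0.9 N m on the wrench is plenty and over about 1.3 N m overloads it
- head_d (a point): screw d: square steel head 16 mm across flats and 14 mm high with a chamfered top: a blunt pyramid 4.5 mm high narrowing to 10 mm, on a 25 mm round washer whose top is 90 mm above the bench; this point is the centre of the square part's top, 104 mm above the bench; x and y run square to the flats and turn with the screw
- screw_d (a joint): turn of screw d in rad; grows as it is tightened, clockwise seen from above; starts finger-tight at 0 to 0.15; stays where it is left. The resistance is 0.3 N m, rising evenly to 0.48 N m at the stop; at 1.2 it is tight and stops solid, where 0.7 to 0.9 N m on the wrench is plenty and over about 1.3 N m overloads it
- speed_box: black box 100 x 70 x 85 mm high with a cream front and a round knob (motor speed controller), loose; leave alone; origin at the centre of its underside as it stands
- timer: flat white kitchen timer 62 x 88 x 18 mm, loose; leave alone; origin at the centre of its underside as it stands
- thermometer: white handheld thermometer lying flat, 160 x 66 x 30 mm, loose; leave alone; origin at the centre of its underside as it stands
- bowl: steel bowl, 130 mm wide, 45 mm high, loose; leave alone; origin at the centre of its underside as it stands
- knob: small turned wooden knob, 42 mm wide, 38 mm high, loose; leave alone; origin at the centre of its underside as it stands
- tin: plain metal can, 72 mm wide, 100 mm high, loose; leave alone; origin at the centre of its underside as it stands
- brush: brush lying flat, 190 mm long, loose; leave alone
Mind the look-alikes: they are no part of the job. Leave any blue or orange look-alike of the wrench alone.

How it is judged:
By the outcome, as a careful person would: the job done as asked, in the order asked, and still so for the second after the job is handed in, with the robot touching nothing.
It also fails if it takes over 72 s, if anything falls off the work surface, if the arm or the gripper's body presses on something with over 40 N, if the wrist force passes 120 N, or if a joint passes its speed limit or range.

## Working session

There is one attempt and no reset: what is moved stays moved. The work goes in short steps, Python scripts to look and compute and a tool call to move; the robot and the scene stay as the last step left them, time stands still between calls to the robot, and variables do not carry over. Pictures are saved under pics/ and viewed, at most 10 in all, crops included, and the job is handed in when it is done.

Besides the shell and the picture viewer there is one more tool, called after "Emit:" by a JSON object that holds its "name" and its "arguments", one argument or row to a line. send_rows: Moves the arm, as the interface text tells. Its arguments: {"type":"object","properties":{"targets":{"type":"array","items":{"type":"number"}},"squeeze":{"type":"number"}},"required":["targets"]}

```bash
ls; mkdir -p pics
cat > h.py <<'E'
import numpy as np, cv2
from bench import robot
def grab(n,f):
    im=robot.get_image(n); cv2.imwrite('pics/'+f+'.png',im['pixels'][:,:,::-1]); 
    np.savez('pics/'+f+'.npz',**{k:np.array(v) for k,v in im.items()}); return im
def ray(f,u,v):
    d=np.load('pics/'+f+'.npz',allow_pickle=True);K=d['camera_matrix'];
    c=np.linalg.inv(K)@[u,v,1]; c=np.array([c[0],-c[1],-c[2]])
    M=np.linalg.inv(d['camera_from_world']); return M[:3,3],M[:3,:3]@c
def at(f,u,v,z):
    o,r=ray(f,u,v); return (o+r*(z-o[2])/r[2])
def proj(f,p):
    d=np.load('pics/'+f+'.npz',allow_pickle=True);c=(d['camera_from_world']@[*p,1])[:3]
    q=d['camera_matrix']@[c[0],-c[1],-c[2]]; return q[:2]/q[2]
E
python3 - <<'E'
from h import *
for n in('top','side'):
    im=grab(n,n+'0'); print({k:v for k,v in im.items() if k!='pixels'})
print(robot.observe())
a=[cv2.imread(f'pics/{n}0.png') for n in('top','side')]
E
```

```text
pics
{'camera_matrix': array([[493.63946027,   0.        , 330.28133707],
       [  0.        , 493.63946027, 203.27527138],
       [  0.        ,   0.        ,   1.        ]]), 'camera_from_world': array([[ 0.00497427, -0.999653  , -0.02586776, -0.09575068],
       [ 0.99347506,  0.00199275,  0.11403216, -0.53444587],
       [-0.11394104, -0.0262662 ,  0.99314023, -1.20324853],
       [ 0.        ,  0.        ,  0.        ,  1.        ]])}
{'camera_matrix': array([[416.01021819,   0.        , 309.92013104],
       [  0.        , 416.01021819, 198.95670783],
       [  0.        ,   0.        ,   1.        ]]), 'camera_from_world': array([[-0.74813928, -0.66353998, -0.00151888,  0.30670964],
       [ 0.3874124 , -0.43866238,  0.81085569, -0.34363041],
       [-0.53870145,  0.60604455,  0.58524418, -0.80509517],
       [ 0.        ,  0.        ,  0.        ,  1.        ]])}
{'clock': 0.1, 'joint_pos': array([-1.16484439e+00,  2.64706893e-01,  1.60524552e+00, -8.86273020e-06,
        1.27367307e+00, -3.69094039e-02]), 'joint_vel': array([ 0.00026967, -0.003685  , -0.00240042, -0.00105105, -0.00051832,
       -0.00129509]), 'joint_efforts': array([ 3.93972068e-04, -5.16705143e+01, -3.68591917e+01, -3.32396553e-05,
        6.30870447e-03, -6.95080089e-06]), 'tcp_pos': array([ 0.28898673, -0.60928535,  0.23006254]), 'eef_rot': array([ 9.75583446e-01,  2.19626744e-01, -1.90651203e-04, -9.98380843e-04]), 'contact_force': array([ 0.3135363 , -0.42921669,  0.3418902 ]), 'moment': array([-0.00484722,  0.00664027,  0.01514348]), 'grasp_force': 0.0, 'gripper_width': 0.08521699849245494}
```

View pics/top0.png

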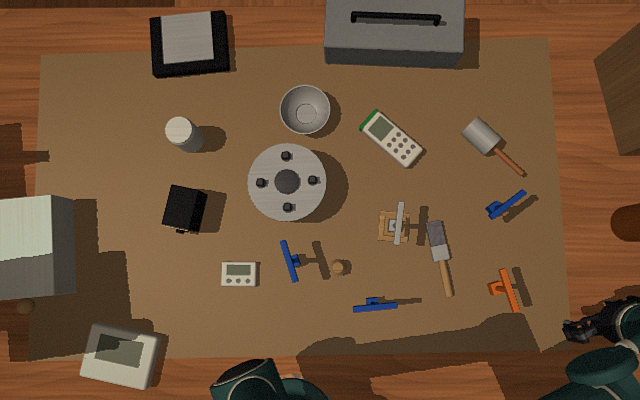

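View pics/side0.png

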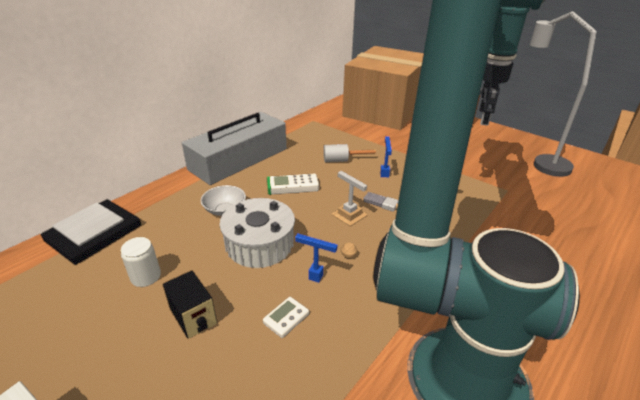

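The top view shows the steel T-wrench in its wooden stand at about (400,223). The look-alikes are blue at (290,262), (375,305) and (505,205), and orange at (507,290). Only the steel one in the wooden stand fits the description. The drum is at (287,182), with heads at (286,156), (312,180), (288,207) and (261,182). I'll confirm in one enlarged crop.

Run:
```python
from h import *
a=cv2.imread('pics/top0.png')
c=cv2.resize(a[135:235,240:340],None,fx=5,fy=5,interpolation=cv2.INTER_CUBIC)
d=cv2.resize(a[190:250,370:430],(300,300),interpolation=cv2.INTER_CUBIC)
o=np.zeros((500,800,3),np.uint8);o[:,:500]=c;o[:300,500:]=d
cv2.imwrite('pics/crop0.png',o)
```

```text
(no output)
```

View pics/crop0.png

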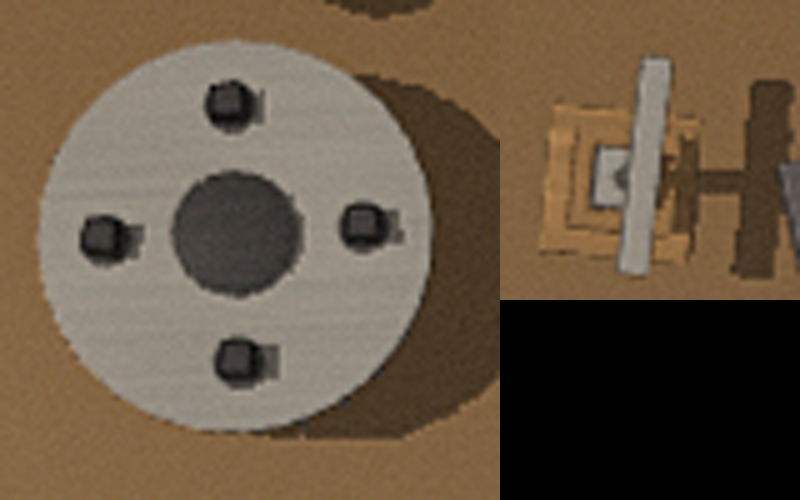

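The crop confirms it: a grey steel T-bar centred at (398.9,223.2) above the wooden pocket stand, and four dark square heads on the cover. Next I convert these to world positions.

Run:
```python
from h import *
H={'up':(286,155),'right':(312,179.6),'bot':(288,206.6),'left':(260.4,182.2)}
P={}
for k,v in H.items(): P[k]=at('top0',*v,0.1085); print(k,P[k].round(4))
print('c',np.mean(list(P.values()),0))
for a,b in(('up','bot'),('left','right')):
    d=P[a]-P[b];print(np.hypot(d[0],d[1]),np.degrees(np.arctan2(d[1],d[0])))
e=[at('top0',370+(x-500)/5-.4,190+y/5-.4,.129) for x,y in((655,58),(634,274))]
d=e[0]-e[1];print('bar',e,np.mean(e,0),np.hypot(d[0],d[1]),np.degrees(np.arctan2(d[1],d[0])))
s=[at('top0',370+(x-500)/5-.4,190+y/5-.4,.0) for x,y in((555,105),(700,120),(690,263),(543,250))]
s=np.array(s);print('stand',s,s.mean(0))
im=robot.get_image('wrist');print({k:v for k,v in im.items() if k!='pixels'})
```

```text
up [0.6405 0.0095 0.1085]
right [ 0.5816 -0.0527  0.1085]
bot [0.5177 0.0029 0.1085]
left [0.5753 0.0689 0.1085]
c [0.57879021 0.00715436 0.1085    ]
0.12303467913673981 3.0574514816193634
0.12181845453412321 92.95943640675564
bar [array([ 0.52844114, -0.25731473,  0.129     ]), array([ 0.429923  , -0.24673254,  0.129     ])] [ 0.47918207 -0.25202363  0.129     ] 0.09908484007589392 -6.130837463889432
stand [[ 0.51963118 -0.22133731  0.        ]
 [ 0.51214988 -0.29477745  0.        ]
 [ 0.43965888 -0.28878683  0.        ]
 [ 0.44591819 -0.21479348  0.        ]] [ 0.47933953 -0.25492377  0.        ]
{'camera_matrix': array([[330.49371637,   0.        , 320.85798038],
       [  0.        , 330.49371637, 201.56201182],
       [  0.        ,   0.        ,   1.        ]]), 'mount': array([[-5.26720096e-04,  9.64438458e-01,  2.64306988e-01,
         6.80502298e-02],
       [ 9.99999482e-01,  2.77788591e-04,  9.79201589e-04,
         9.67475735e-04],
       [ 8.70958205e-04,  2.64307367e-01, -9.64438104e-01,
        -1.43270945e-01],
       [ 0.00000000e+00,  0.00000000e+00,  0.00000000e+00,
         1.00000000e+00]])}
```

Emit:
{"name": "send_rows", "arguments": {
  "targets": [29,61.7,3,0,0,2.59,0.4,29,61.7,3,0,0,2.59,0.4,29,61.7,3,0,0,2.59,0.4,29,61.7,3,0,0,2.59,0.4,29,61.7,3,0,0,2.59,0.4,29,61.7,3,0,0,2.59,0.4,29,61.7,3,0,0,2.59,0.4,29,61.7,3,0,0,2.59,0.4,29,61.7,3,0,0,2.59,0.4,29,61.7,3,0,0,2.59,0.4,29,61.7,3,0,0,2.59,0.4,29,61.7,3,0,0,2.59,0.4,29,61.7,3,0,0,2.59,0.4,29,61.7,3,0,0,2.59,0.4,29,61.7,3,0,0,2.59,0.4,29,61.7,3,0,0,2.59,0.4,29,61.7,3,0,0,2.59,0.4,29,61.7,3,0,0,2.59,0.4,29,61.7,3,0,0,2.59,0.4,29,61.7,3,0,0,2.59,0.4]
}}

```text
clock: 2.15
tcp_pos: [0.579, 0.0071, 0.261]
eef_rot: [0.055, 0.998, -0.0, -0.0]
contact_force: [0.0, 0.3, -0.8]
gripper_width: 0.051
grasp_force: 0.0
```

```bash
cat >> h.py <<'E'
from scipy.spatial.transform import Rotation as R
def wgrab(f):
    s=robot.observe(); im=robot.get_image('wrist')
    T=np.eye(4);T[:3,:3]=R.from_quat(s['eef_rot']).as_matrix();T[:3,3]=s['tcp_pos']
    C=np.linalg.inv(T@im['mount'])
    cv2.imwrite('pics/'+f+'.png',im['pixels'][:,:,::-1])
    np.savez('pics/'+f+'.npz',camera_matrix=im['camera_matrix'],camera_from_world=C); return s
def st(s=None):
    s=s or robot.observe(); m=R.from_quat(s['eef_rot']).as_matrix()
    print('t',round(s['clock'],2),'tcp',s['tcp_pos'].round(4),'psi',round(np.degrees(np.arctan2(m[1,0],m[0,0])),2),'tilt',m[:2,2].round(4),'F',s['contact_force'].round(2),'M',s['moment'].round(3),'w',round(s['gripper_width'],4),'g',round(s['grasp_force'],1),'j6',s['joint_pos'][5].round(3))
E
python3 - <<'E'
from h import *
st(wgrab('w1'))
E
```

```text
t 2.15 tcp [0.579  0.0071 0.261 ] psi 173.7 tilt [-0.0004 -0.    ] F [ 0.03  0.34 -0.79] M [-0.047 -0.063 -0.009] w 0.051 g 0.0 j6 -1.492
```

View pics/w1.png

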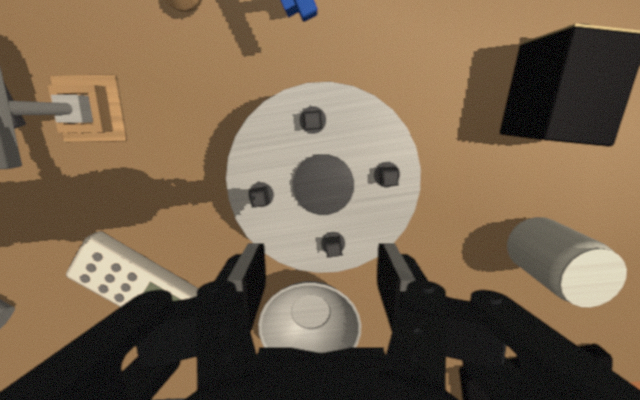

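The wrist view shows the whole cover, with heads at (313,120), (388,175), (333,244) and (260,195), and the stand pocket at (85,105). I'll rectify each head on its top plane to get its centre and yaw.

```bash
cat >> h.py <<'E'
def rect(f,cx,cy,z,half,n):
    # rectified patch: columns +x world, rows -y world
    g=(np.arange(n)+.5)/n*2*half-half
    uv=np.array([[proj(f,(cx+x,cy-y,z)) for x in g] for y in g],np.float32)
    return cv2.remap(cv2.imread('pics/'+f+'.png'),uv,None,cv2.INTER_CUBIC)
E
python3 - <<'E'
from h import *
P={'up':(.6405,.0095),'right':(.5816,-.0527),'bot':(.5177,.0029),'left':(.5753,.0689)}
o=[]
for k,p in P.items():
    t=rect('w1',*p,.1085,.016,288)
    t=np.clip(t.astype(float)*2.2,0,255).astype(np.uint8)
    for i in range(0,288,45): cv2.line(t,(i,0),(i,4),(0,255,0),1);cv2.line(t,(0,i),(4,i),(0,255,0),1)
    cv2.line(t,(144,0),(144,8),(0,0,255),1);cv2.line(t,(0,144),(8,144),(0,0,255),1)
    o.append(t)
cv2.imwrite('pics/heads.png',np.vstack([np.hstack(o[:2]),np.hstack(o[2:])]))
E
```

```text
(no output)
```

View pics/heads.png

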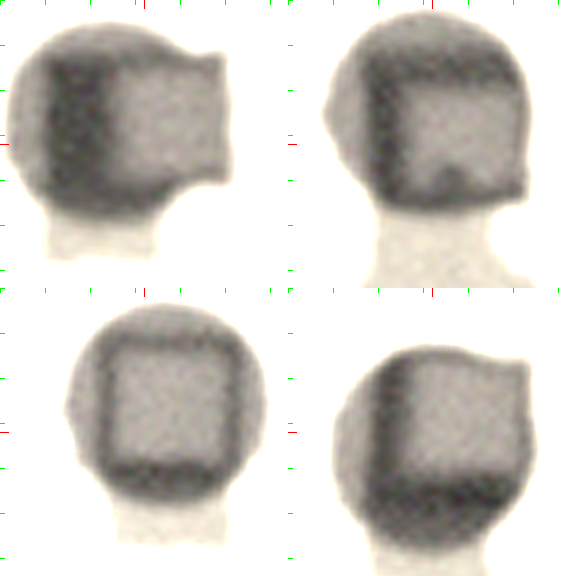

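Heads are found on the 108.5 mm plane, all with yaw near 0°. The drum centre is about (0.581,0.009) and its yaw about 2.6°. Now I look at the wrench from above.

Emit:
{"name": "send_rows", "arguments": {
  "targets": [-10,-25.8,0,0,0,0,0.4,-10,-25.8,0,0,0,0,0.4,-10,-25.8,0,0,0,0,0.4,-10,-25.8,0,0,0,0,0.4,-10,-25.8,0,0,0,0,0.4,-10,-25.8,0,0,0,0,0.4,-10,-25.8,0,0,0,0,0.4,-10,-25.8,0,0,0,0,0.4]
}}

```text
clock: 3.0
tcp_pos: [0.479, -0.2512, 0.2612]
eef_rot: [0.056, 0.998, 0.0, 0.0]
contact_force: [-0.6, -0.2, -0.3]
gripper_width: 0.0513
grasp_force: 0.0
```

Run:
```python
from h import *
st(wgrab('w2'))
```

```text
t 3.0 tcp [ 0.479  -0.2512  0.2612] psi 173.62 tilt [0.0002 0.0007] F [-0.58 -0.17 -0.29] M [-0.038  0.005  0.021] w 0.0513 g 0.0 j6 -1.989
```

View pics/w2.png

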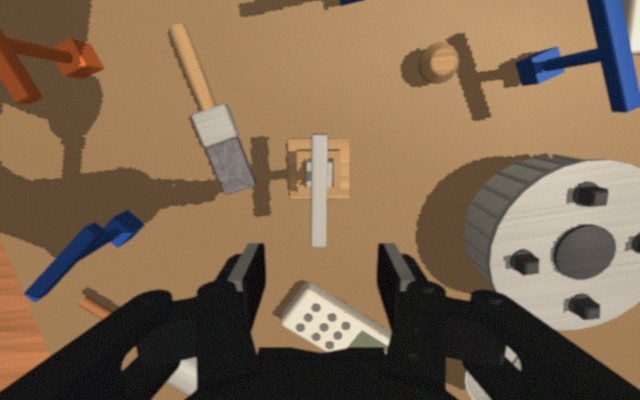

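The steel bar runs from (319.5,134.5) to (318.5,246.5). The stand foot has corners at (288,139), (349,139), (350,198) and (289,199).

Run:
```python
from h import *
e=[at('w2',*p,.129) for p in((319.5,134.5),(318.5,246.5))];d=e[1]-e[0]
print(e,np.mean(e,0),np.hypot(*d[:2]),np.degrees(np.arctan2(d[1],d[0])))
# heights .008 foot?
s=np.array([at('w2',*p,.008) for p in((288,139),(349,139),(350,198),(289,199))]);print(s,s.mean(0))
d=s[2]-s[1];print(np.degrees(np.arctan2(d[1],d[0])),[np.linalg.norm(s[i]-s[i-1]) for i in range(4)])
```

```text
[array([ 0.4322546 , -0.24701095,  0.129     ]), array([ 0.53017524, -0.25901784,  0.129     ])] [ 0.48121492 -0.25301439  0.129     ] 0.09865402825594338 -6.990634386399433
[[ 0.44105571 -0.28586778  0.008     ]
 [ 0.44911017 -0.21419527  0.008     ]
 [ 0.52105685 -0.21941008  0.008     ]
 [ 0.51387142 -0.29471993  0.008     ]] [ 0.48127354 -0.25354826  0.008     ]
-4.145634077649419 [np.float64(0.0733518080049243), np.float64(0.07212366596757587), np.float64(0.07213542810144281), np.float64(0.07565186087088924)]
```

Emit:
{"name": "send_rows", "arguments": {
  "targets": [0.15,-0.1,-5,0,0,0,0.4,0.15,-0.1,-10,0,0,0,0.4,0.15,-0.1,-15.9,0,0,0,0.4,0.15,-0.1,-15.9,0,0,0,0.4,0.15,-0.1,-15.9,0,0,0,1,0.15,-0.1,-15.9,0,0,0,1,0.15,-0.1,-15.9,0,0,0,1,0.15,-0.1,-15.9,0,0,0,1,0.15,-0.1,-15.9,0,0,0,1],
  "squeeze": 110
}}

```text
clock: 3.95
tcp_pos: [0.4834, -0.2533, 0.1059]
eef_rot: [0.054, 0.999, -0.001, 0.003]
contact_force: [1.1, 0.5, 7.5]
gripper_width: 0.0116
grasp_force: 108.6
```

Run:
```python
from h import *
st()
```

```text
t 3.95 tcp [ 0.4834 -0.2533  0.1059] psi 173.76 tilt [ 0.0062 -0.0032] F [1.14 0.46 7.52] M [ 0.119 -0.2   -0.023] w 0.0116 g 108.6 j6 -1.991
```

Emit:
{"name": "send_rows", "arguments": {
  "targets": [0,0,0,0,0,0,1,0,0,0,0,0,0,1]
}}

```text
clock: 4.15
tcp_pos: [0.4834, -0.2534, 0.1059]
eef_rot: [0.055, 0.999, -0.001, 0.003]
contact_force: [0.4, 0.4, 6.1]
gripper_width: 0.0118
grasp_force: 108.6
```

Run:
```python
from h import *
st(wgrab('w3'))
a=cv2.imread('pics/w3.png');cv2.imwrite('pics/w3c.png',cv2.resize(a[80:360,180:460],(560,560)))
```

```text
t 4.15 tcp [ 0.4834 -0.2534  0.1059] psi 173.74 tilt [ 0.0063 -0.0032] F [0.44 0.36 6.08] M [ 0.105 -0.195  0.07 ] w 0.0118 g 108.6 j6 -1.991
```

View pics/w3c.png

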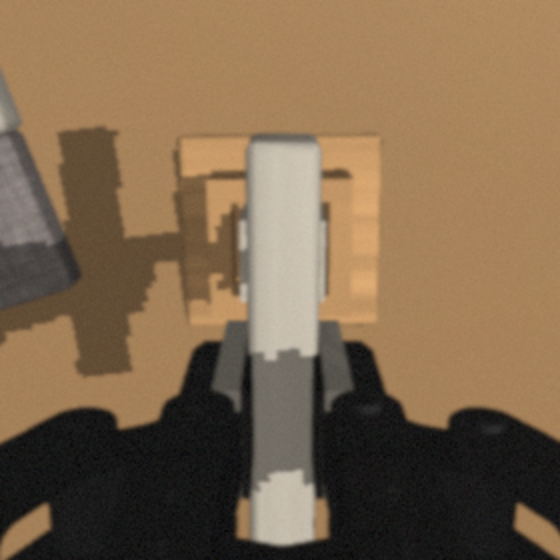

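The grip holds the bar squarely between the pads. The bar spans (321.5,147.5) to (322.5,351.5) in the full image. I lift and re-measure the bar in the hand.

Emit:
{"name": "send_rows", "arguments": {
  "targets": [0,0,4,0,0,0,1,0,0,8,0,0,0,1,0,0,12,0,0,0,1,0,0,12.5,0,0,0,1,0,0,12.5,0,0,0,1]
}}

```text
clock: 4.7
tcp_pos: [0.4816, -0.2525, 0.2294]
eef_rot: [0.054, 0.999, -0.001, 0.002]
contact_force: [-0.1, 0.2, -2.2]
gripper_width: 0.0117
grasp_force: 109.2
```

Run:
```python
from h import *
def bar(f,a,b,z):
    e=[at(f,*p,z) for p in(a,b)];d=e[1]-e[0];print(f,np.mean(e,0).round(4),np.hypot(*d[:2]),np.degrees(np.arctan2(d[1],d[0])))
bar('w3',(321.5,147.5),(322.5,351.5),.129)
st(wgrab('w4'))
a=cv2.imread('pics/w4.png');cv2.imwrite('pics/w4c.png',cv2.resize(a[80:360,180:460],(560,560)))
```

```text
w3 [ 0.4746 -0.2519  0.129 ] 0.08716069734407922 -5.9734177190539235
t 4.7 tcp [ 0.4816 -0.2525  0.2294] psi 173.75 tilt [ 0.0038 -0.0022] F [-0.13  0.25 -2.24] M [ 0.006 -0.016  0.037] w 0.0117 g 109.2 j6 -1.99
```

View pics/w4c.png

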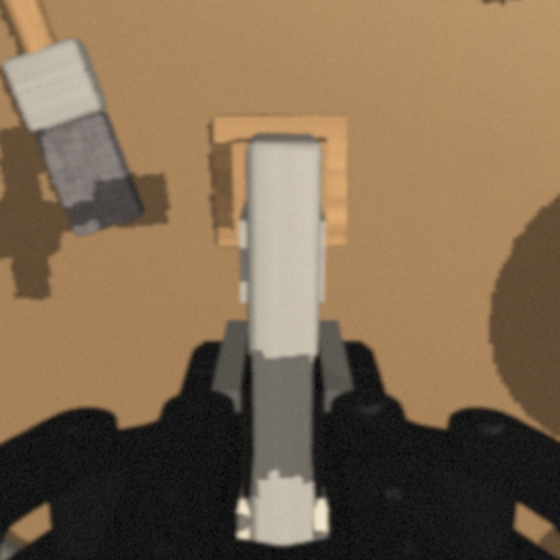

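Run:
```python
from h import *
for f,z in(('w3',.129),('w4',.2525)):
    a=at(f,322,150,z);b=at(f,322,148,z);print(f,a.round(4),b.round(4))
    # socket lower end edges (light patches left/right of bar): 
    for u in((180+243/2,80+300/2),(180+325/2,80+300/2),(180+243/2,80+222/2),(180+322/2,80+222/2)): print(at(f,*u,z-.121+.03).round(4), at(f,*u,z-.121).round(4))
```

```text
w3 [ 0.4321 -0.2473  0.129 ] [ 0.4314 -0.2472  0.129 ]
[ 0.4949 -0.2681  0.038 ] [ 0.5058 -0.2712  0.008 ]
[ 0.4979 -0.2404  0.038 ] [ 0.5093 -0.2396  0.008 ]
[ 0.4679 -0.2646  0.038 ] [ 0.475  -0.2673  0.008 ]
[ 0.4707 -0.2389  0.038 ] [ 0.4782 -0.2379  0.008 ]
w4 [ 0.4304 -0.2465  0.2525] [ 0.4297 -0.2464  0.2525]
[ 0.4929 -0.2671  0.1615] [ 0.5038 -0.2703  0.1315]
[ 0.4959 -0.2395  0.1615] [ 0.5072 -0.2387  0.1315]
[ 0.4659 -0.2637  0.1615] [ 0.4729 -0.2664  0.1315]
[ 0.4688 -0.238   0.1615] [ 0.4762 -0.2369  0.1315]
```

Emit:
{"name": "send_rows", "arguments": {
  "targets": [16.3,26.4,0,0,0,0.11,1,16.3,26.4,0,0,0,0.11,1,16.3,26.4,0,0,0,0.11,1,16.3,26.4,0,0,0,0.11,1,16.3,26.4,0,0,0,0.11,1,16.3,26.4,0,0,0,0.11,1,16.3,26.4,0,0,0,0.11,1,16.3,26.4,-1.5,0,0,0.11,1,16.3,26.4,-1.5,0,0,0.11,1]
}}

```text
clock: 5.65
tcp_pos: [0.6405, 0.0116, 0.2069]
eef_rot: [-0.001, 1.0, -0.0, -0.004]
contact_force: [-0.3, -0.3, -3.1]
gripper_width: 0.0118
grasp_force: 109.2
```

Run:
```python
from h import *
st()
```

```text
t 5.65 tcp [0.6405 0.0116 0.2069] psi -179.91 tilt [-0.0087 -0.0005] F [-0.29 -0.32 -3.1 ] M [-0.021  0.078 -0.012] w 0.0118 g 109.2 j6 -1.592
```

Emit:
{"name": "send_rows", "arguments": {
  "targets": [0.5,0,0,0,-0.009,0,1,0.55,0,-0.3,0,-0.009,0,1,0.55,0,-0.7,0,-0.009,0,1,0.55,0,-1.1,0,-0.009,0,1,0.55,0,-1.5,0,-0.009,0,1,0.55,0,-1.8,0,-0.009,0,1,0.55,0,-1.8,0,-0.009,0,1]
}}

```text
clock: 6.35
tcp_pos: [0.648, 0.0119, 0.1931]
eef_rot: [-0.001, 1.0, -0.0, 0.003]
contact_force: [-4.0, -0.8, -2.8]
gripper_width: 0.0116
grasp_force: 109.1
```

Run:
```python
from h import *
st()
```

```text
t 6.35 tcp [0.648  0.0119 0.1931] psi -179.94 tilt [ 0.0063 -0.0001] F [-4.05 -0.82 -2.78] M [-0.028  0.773  0.073] w 0.0116 g 109.1 j6 -1.592
```

Emit:
{"name": "send_rows", "arguments": {
  "targets": [-0.2,0,0,0,0.005,0,1,-0.3,0,-0.3,0,0.005,0,1,-0.3,0,-0.7,0,0.005,0,1,-0.3,0,-1.0,0,0.005,0,1,-0.3,0,-1.0,0,0.005,0,1]
}}

```text
clock: 6.85
tcp_pos: [0.6479, 0.0121, 0.1878]
eef_rot: [-0.001, 1.0, -0.0, 0.004]
contact_force: [-2.9, 0.6, 9.2]
gripper_width: 0.0117
grasp_force: 111.1
```

Run:
```python
from h import *
st()
```

```text
t 6.85 tcp [0.6479 0.0121 0.1878] psi -179.92 tilt [ 0.0084 -0.0001] F [-2.86  0.62  9.22] M [0.022 0.876 0.001] w 0.0117 g 111.1 j6 -1.592
```

Socket is seated (z 0.1878, 9 N up). I start turning clockwise and feel for the bite.

Emit:
{"name": "send_rows", "arguments": {
  "targets": [-0.2,0,0.2,0,0.004,-0.07,1,-0.2,0,0.2,0,0.004,-0.14,1,-0.2,0,0.2,0,0.004,-0.2,1,-0.2,0,0.2,0,0.004,-0.2,1]
}}

```text
clock: 7.25
tcp_pos: [0.646, 0.0119, 0.1879]
eef_rot: [0.099, 0.995, -0.0, 0.002]
contact_force: [1.4, -0.3, 2.6]
gripper_width: 0.012
grasp_force: 110.0
```

Run:
```python
from h import *
st()
```

```text
t 7.25 tcp [0.646  0.0119 0.1879] psi 168.63 tilt [ 0.0045 -0.001 ] F [ 1.4  -0.34  2.61] M [-0.2   -0.22   0.155] w 0.012 g 110.0 j6 -1.392
```

Emit:
{"name": "send_rows", "arguments": {
  "targets": [0,0,0,0,0,-0.14,1,0,0,0,0,0,-0.28,1,0,0,0,0,0,-0.42,1,0,0,0,0,0,-0.56,1,0,0,0,0,0,-0.7,1,0,0,0,0,0,-0.81,1,0,0,0,0,0,-0.81,1]
}}

```text
clock: 7.95
tcp_pos: [0.6452, 0.0107, 0.1879]
eef_rot: [0.483, 0.876, -0.001, 0.002]
contact_force: [-0.2, -4.8, 5.4]
gripper_width: 0.0119
grasp_force: 110.4
```

Run:
```python
from h import *
st(wgrab('w5'))
```

```text
t 7.95 tcp [0.6452 0.0107 0.1879] psi 122.3 tilt [ 0.0024 -0.0029] F [-0.15 -4.82  5.44] M [-1.087  0.26   0.197] w 0.0119 g 110.4 j6 -0.583
```

Emit:
{"name": "send_rows", "arguments": {
  "targets": [0,0.1,0.3,0,0,0.1,1,0,0.1,0.5,0,0,0.2,1,0,0.1,1.5,0,0,0.2,1,0,0.1,3.5,0,0,0.25,1,-4,-0.1,3.5,0,0,0.4,1,-8,-0.3,3.5,0,0,0.55,1,-12.3,-0.5,3.5,0,0,0.7,1,-12.3,-0.5,3.5,0,0,0.85,1,-12.3,-0.5,3.5,0,0,1.0,1,-12.3,-0.5,2.8,0,0,1.0,1,-12.3,-0.5,2.8,0,0,1.0,1]
}}

```text
clock: 9.1
tcp_pos: [0.5203, 0.0076, 0.2129]
eef_rot: [0.006, 1.0, 0.0, -0.001]
contact_force: [-0.1, 0.4, -2.5]
gripper_width: 0.0117
grasp_force: 109.1
```

Run:
```python
from h import *
st(wgrab('w6'))
a=[cv2.imread(f'pics/{f}.png')[100:360,220:430] for f in('w5','w6')]
cv2.imwrite('pics/c56.png',cv2.resize(np.hstack(a),None,fx=1.9,fy=1.9))
```

```text
t 9.1 tcp [0.5203 0.0076 0.2129] psi 179.31 tilt [-0.0022  0.0005] F [-0.13  0.35 -2.49] M [ 0.008 -0.084  0.049] w 0.0117 g 109.1 j6 -1.592
```

View pics/c56.png

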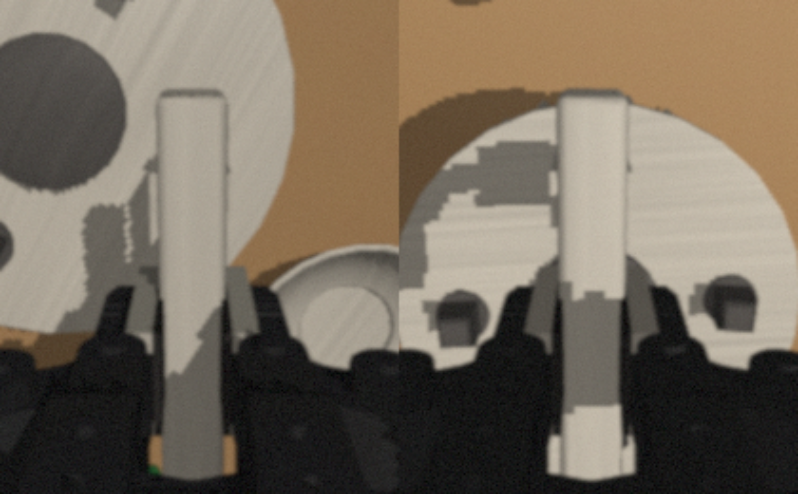

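The bar is still square in the grip, so there was no slip. Next is the opposite screw, at -x.

Emit:
{"name": "send_rows", "arguments": {
  "targets": [0.2,-0.15,-0.6,0,0,0.01,1,0.2,-0.15,-1.2,0,0,0.01,1,0.2,-0.15,-1.7,0,0,0.01,1,0.15,-0.15,-2.2,0,0,0.01,1,0.1,-0.15,-2.7,0,0,0.01,1,0.05,-0.15,-3.1,0,0,0.01,1,0.05,-0.15,-3.1,0,0,0.01,1]
}}

```text
clock: 9.85
tcp_pos: [0.5234, 0.0055, 0.1848]
eef_rot: [-0.0, 1.0, -0.0, 0.002]
contact_force: [7.5, -1.5, -0.4]
gripper_width: 0.0118
grasp_force: 185.9
```

Run:
```python
from h import *
st()
```

```text
t 9.85 tcp [0.5234 0.0055 0.1848] psi -179.96 tilt [ 0.004  -0.0006] F [ 7.49 -1.47 -0.43] M [ 0.253  0.029 -0.518] w 0.0118 g 185.9 j6 -1.608
```

Emit:
{"name": "send_rows", "arguments": {
  "targets": [0,0,0.5,0,0,0,1,0,0,1.2,0,0,0,1,0,0,2.5,0,0,0,1,0,0,3.5,0,0,0,1,0,0,3.5,0,0,0,1]
}}

```text
clock: 10.35
tcp_pos: [0.5232, 0.0055, 0.2207]
eef_rot: [-0.001, 1.0, -0.0, 0.002]
contact_force: [-0.2, 0.7, -2.4]
gripper_width: 0.0109
grasp_force: 127.6
```

Run:
```python
from h import *
st(wgrab('w7'))
from math import *
a=cv2.imread('pics/w6.png').astype(int);b=cv2.imread('pics/w7.png').astype(int)
# bar edges along rows, near end along col 322, in both
for n,im in(('w6',a),('w7',b)):
    g=im.sum(2)
    print(n,[ (r,[int(g[r,c]) for c in range(292,352,3)]) for r in(160,200,230)])
    print([int(x) for x in g[140:160,320]])
    T=np.load('pics/'+n+'.npz')
```

```text
t 10.35 tcp [0.5232 0.0055 0.2207] psi -179.93 tilt [ 0.0041 -0.0006] F [-0.17  0.65 -2.41] M [ 0.077 -0.001 -0.015] w 0.0109 g 127.6 j6 -1.609
w6 [(160, [540, 554, 551, 527, 367, 491, 544, 536, 548, 557, 552, 555, 562, 574, 573, 544, 493, 540, 534, 543]), (200, [308, 318, 364, 532, 376, 485, 532, 532, 559, 558, 555, 546, 552, 560, 570, 526, 503, 533, 540, 532]), (230, [547, 534, 548, 541, 370, 465, 530, 544, 541, 542, 541, 544, 550, 550, 564, 537, 521, 540, 548, 537])]
[386, 392, 392, 388, 390, 374, 344, 286, 279, 295, 336, 406, 488, 532, 532, 545, 561, 547, 556, 553]
w7 [(160, [532, 531, 543, 540, 532, 527, 531, 545, 533, 541, 533, 524, 543, 548, 544, 548, 548, 541, 558, 552]), (200, [307, 310, 311, 323, 322, 318, 309, 302, 305, 304, 310, 302, 293, 279, 292, 304, 415, 534, 537, 536]), (230, [539, 535, 498, 300, 339, 462, 515, 527, 523, 523, 521, 528, 536, 532, 532, 514, 353, 255, 368, 549])]
[384, 398, 403, 367, 316, 271, 277, 299, 406, 518, 545, 546, 552, 558, 552, 547, 535, 533, 533, 529]
```

Run:
```python
from h import *
grab('side','s7');s=cv2.imread('pics/s7.png')[100:280,180:380]
w=cv2.imread('pics/w7.png')[60:400,160:480]
o=np.zeros((600,800,3),np.uint8);o[:340,:320]=w; 
s=cv2.resize(s,None,fx=2.4,fy=2.4);o[:s.shape[0],320:320+s.shape[1]]=s
h=rect('w7',.5805,.009,.1085,.08,160)
o[430:590,10:170]=h
h=cv2.resize(cv2.imread('pics/w7.png')[150:250,280:360],None,fx=1.8,fy=1.8);o[410:590,180:324]=h
cv2.imwrite('pics/v10.png',o)
```

```text
(no output)
```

View pics/v10.png

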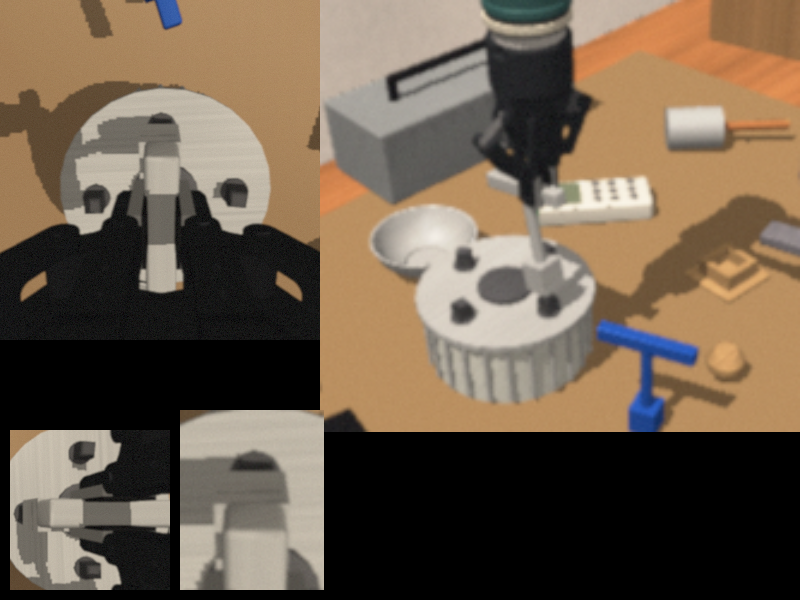

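The last picture shows the wrench rotated in the grip about world y, with the socket swung toward -x. Screw c was not properly engaged. I'll work out the tilt from the pixels read: side bar ends (250,174) and (281,182.5), socket (273,214.5).

Run:
```python
from h import *
def pl(f,u,v,y=.0055):
    o,r=ray(f,u,v); return (o+r*(y-o[1])/r[1])
for n,p in {'barL':(250,174.2),'barR':(280.8,182.5),'sock':(273.3,214.6)}.items(): print(n,pl('s7',*p).round(4))
for p in((322,200),(322,197)): 
    o,r=ray('w7',*p); 
    for z in(.24,.25,.26,.27): print(p,(o+r*(z-o[2])/r[2]).round(4))
print('washer edge',at('w7',322,172,.09).round(4))
# pixel dump of side around wrench for edges
g=cv2.cvtColor(cv2.imread('pics/s7.png'),cv2.COLOR_BGR2GRAY)
np.set_printoptions(linewidth=250)
print(g[168:222:2,240:292:2])
```

```text
barL [0.5967 0.0055 0.2149]
barR [0.4914 0.0055 0.2372]
sock [0.5234 0.0055 0.13  ]
(322, 200) [0.4913 0.0057 0.24  ]
(322, 200) [0.4886 0.0057 0.25  ]
(322, 200) [0.4859 0.0057 0.26  ]
(322, 200) [0.4832 0.0056 0.27  ]
(322, 197) [0.4901 0.0057 0.24  ]
(322, 197) [0.4875 0.0057 0.25  ]
(322, 197) [0.4849 0.0057 0.26  ]
(322, 197) [0.4823 0.0056 0.27  ]
washer edge [0.5076 0.0062 0.09  ]
[[ 89  91 100 127 149 136  59  20  23  26  30  31  33  39  32  29  22  29  28  42 129 151 151 153 152 151]
 [ 93 126 149 153 152 154 160  78  32  27  28  32  30  28  28  30  19  29  80  80 149 150 151 151 153 150]
 [148 152 151 152 148 192 205 190 141  64  26  25  34  27  29  31  28  21  76  78 152 154 153 152 150 152]
 [151 151 151 153 150 151 161 182 196 189 131  50  21  30  34  73  44  21  65  77 149 152 153 154 164 158]
 [151 151 151 151 151 144 144 147 148 156 177 125  26  27  44  92  71  60  79  89 154 157 161 172 230 240]
 [151 151 150 152 150 147 143 140 142 144 145 112  28  23  39  90 103 171 194 176 177 143 139 138 218 242]
 [151 152 151 153 150 150 152 150 146 144 141 114  29  23  36  92 1
[... 1480 characters left out ...]
 210 205 203 162 152 180 190 159 180 179 136 124 122 142]
 [ 67  65  96 206 213 216 213 208 189 181 193 201 178 178 198 198 198 174 141 127 165 211 204 191 149 125]
 [ 99 122 188 213 211 172 130 103 100  96  97 105 126 147 147 163 158 131 131 131 146 209 212 188 131 123]
 [207 206 212 201 145  94  95  95  98  94  91  94 109 145 147 146 135 131 133 132 137 205 205 130 121 152]
 [210 210 210 156  99  97  98  94  93  98  95  96  95 143 146 146 138 131 131 131 134 162 130 122 158 207]
 [211 209 207 110 100  98  99  97  98  95  97  95  96 133 147 143 140 129 130 133 129 125 119 123 169 205]
 [208 209 202 115  98  96 101  99  98  98  95  93  95 117 142 146 149 132 132 129 123 120 122 124 121 163]]
```

Run:
```python
from h import *
from scipy.optimize import least_squares
Y=.0055
def W(p,l):  # local (x along bar, z up from socket end) -> world, tilt about y by p[2] around bar top centre p[0],p[1]
    c,s=np.cos(p[2]),np.sin(p[2]); x,z=l[0],l[1]-.121
    return np.array([p[0]+c*x+s*z, p[3], p[1]-s*x+c*z])
def res(p):
    r=[]
    r+=list(proj('s7',W(p,(.05,.121)))-[249,171.3]); r+=list(proj('s7',W(p,(-.05,.121)))-[281,181])
    a,b=proj('s7',W(p,(0,.09))),proj('s7',W(p,(0,.035)))
    r.append(2*(a[0]+(b[0]-a[0])*(204-a[1])/(b[1]-a[1])-270.2))
    r.append(.7*(proj('w7',W(p,(-.05,.121)))[1]-202))
    r.append((p[3]-Y)/.001)
    return r
s=least_squares(res,[.521,.243,.2,Y]);p=s.x
print(p,np.degrees(p[2]),np.array(res(p)).round(2))
print('socket end',W(p,(0,0)).round(4),'bar c',W(p,(0,.113)).round(4), 'side px of socket end',proj('s7',W(p,(0,0))),'socket top30',proj('s7',W(p,(0,.03))))
# check: w4-like upright calibration: side prediction of vertical wrench
```

```text
[0.54178255 0.23316754 0.13570431 0.00587006] 7.775284276387188 [ 1.98 -0.34 -0.64  0.42 -0.05  0.2   0.37]
socket end [0.5254 0.0059 0.1133] bar c [0.5407 0.0059 0.2252] side px of socket end [272.97193756 219.71072437] socket top30 [271.1336527  209.37731826]
```

Run:
```python
from h import *
print((R.from_rotvec([0,0,-.097])*R.from_rotvec([0,-.136,0])).as_rotvec())
```

```text
[-0.006596   -0.13589328 -0.0968504 ]
```

Emit:
{"name": "send_rows", "arguments": {
  "targets": [0,0,2,0,0,0,1,-1,-4,2,0,0,0,1,-3,-8,1,-0.007,-0.136,-0.097,1,-4,-12,0,-0.007,-0.136,-0.097,1,-5,-17,-1,-0.007,-0.136,-0.097,1,-5.9,-21,-2,-0.007,-0.136,-0.097,1,-5.9,-25.7,-2,-0.007,-0.136,-0.097,1,-5.9,-25.7,-2,-0.007,-0.136,-0.097,1,-5.9,-25.7,-2,-0.007,-0.136,-0.097,1]
}}

```text
clock: 11.35
tcp_pos: [0.4619, -0.2522, 0.1975]
eef_rot: [0.049, 0.997, -0.003, 0.067]
contact_force: [0.6, -0.1, -3.1]
gripper_width: 0.0108
grasp_force: 127.7
```

Run:
```python
from h import *
st(wgrab('w8')); grab('side','s8'); grab('top','t8')
np.set_printoptions(linewidth=260)
g=cv2.cvtColor(cv2.imread('pics/t8.png'),cv2.COLOR_BGR2GRAY)
c=proj('s8',(.4805,-.2535,.10));t=proj('t8',(.4805,-.2535,.02));print(c,t)
s=cv2.cvtColor(cv2.imread('pics/s8.png'),cv2.COLOR_BGR2GRAY)
u,v=c.astype(int)
print(v-40,u-24);print(s[v-40:v+44:2,u-24:u+24:2][:, :])
```

```text
t 11.35 tcp [ 0.4619 -0.2522  0.1975] psi 174.33 tilt [ 0.1334 -0.0131] F [ 0.58 -0.13 -3.1 ] M [0.098 0.193 0.04 ] w 0.0108 g 127.7 j6 -2.093
[351.29837131 186.46338676] [394.2308989 225.4446368]
146 327
[[217 219 219 ... 118 154 155]
 [226 226 226 ... 152 155 154]
 [224 225 223 ... 151 155 156]
 ...
 [156 157 155 ... 154 154 156]
 [156 158 157 ... 155 155 154]
 [155 156 155 ... 155 153 156]]
```

```bash
cat >> h.py <<'E'
def asc(f,u0,u1,v0,v1,lo=20,hi=240):
    g=cv2.cvtColor(cv2.imread('pics/'+f+'.png'),cv2.COLOR_BGR2GRAY).astype(int)
    ch="0123456789ABCDEF"
    for v in range(v0,v1,2): print(v,''.join(ch[min(15,max(0,(g[v,u]-lo)*16//(hi-lo)))] for u in range(u0,u1)))
E
python3 - <<'E'
from h import *
asc('s8',325,385,144,226)
for z in(.087,.2): print(proj('s8',(.4786,-.2538,z)))
print('bar ends',proj('s8',(.5284,-.2584,.208)),proj('s8',(.4288,-.2488,.208)))
E
```

```text
144 AAAAAABBBBBBCCCCDCCCCC8300000000354210000000379999A999999999
146 DEEEEEEEEEEEEDCCDEEEEEDA410000000011000001137999999999999999
148 DEEEEEEEEEEEECA999BCCDEDDB9620000000100034689999999999999999
150 DEEEEEEEEEEEEDA9999999ABCDDD930000022100247999999AA999999999
152 CEEEEEEEEEEEEDDDDCBA9999999A72000024431145778777778999999999
154 ACCCCCCCCCCCCCCCCCBBBA988997400001355689AA998888889999999998
156 9AAAAAAAAAAAAAAAAAA9999756763100124578BDDEDC9777777789999998
158 8888888887877777777777765577521013555899AA987778888899999997
160 655555555555555555455555557996435556789999878999999999A99997
162 755555555555555555555555788998788999999998899999999999999996
164 9999999999999999999999999999998999999999999999999999A9999875
166 999999999999A99999999A9AA99998899999999999999999999999986543
168 99999999999999999999999999999889999999A999999999999999975554
170 99999999999999999999999A998998899999999999999999A99999964333
172 9999999999999999999A9999999998899999999999999999999999853333
174 999999999999999999999999999998899999999999999999999999963333
176 9A9A99999999999999999999A99998889999999999A9999999999997
[... 985 characters left out ...]
99999A9999999ABA9865667998777789BBA96557899999A999999999888
210 9999A9999A9AA8789ABAAABBCBBB99ABBA87678999999999A99999999999
212 99A999AABBBBA8877788ABBBBBBBBAA86656679AA99999A9999999999999
214 999999AABBCCCBA888778899ABA9866556679BBBBA999999999999999999
216 9A99999999ABCCCBBA9878777765666689ABBBBA888999999A9999999999
218 9999999999999ABCCCCBA987766568ABBBBB9889999999A99999A9999999
220 99999999999A9999AACCCCBA978ABBBBA98899999999A999999999999999
222 9999999999999999999ABBCCCBBBBA988999999A9A99A999A99999999999
224 999999999999999999999999ABA988999999999999999999999999999999
[351.64352537 190.51310341]
[354.08775234 155.34293224]
bar ends [340.45114776 146.02708597] [368.77094683 159.78701926]
```

Emit:
{"name": "send_rows", "arguments": {
  "targets": [0.2,-0.05,-2,0,0,0,1,0.2,-0.05,-4.5,0,0,0,1,0.2,-0.05,-6,0,0,0,1,0.2,-0.05,-7,0,0,0,1,0.2,-0.05,-7.5,0,0,0,1,0.2,-0.05,-7.5,0,0,0,1]
}}

```text
clock: 12.1
tcp_pos: [0.4647, -0.2511, 0.1229]
eef_rot: [0.047, 0.997, -0.003, 0.068]
contact_force: [0.9, -0.3, -2.7]
gripper_width: 0.0111
grasp_force: 127.7
```

Run:
```python
from h import *
st(); grab('side','s9')
asc('s9',325,385,160,226)
```

```text
t 12.1 tcp [ 0.4647 -0.2511  0.1229] psi 174.57 tilt [ 0.1344 -0.0133] F [ 0.91 -0.32 -2.74] M [0.026 0.123 0.004] w 0.0111 g 127.7 j6 -2.106
160 655555555555555544334677653100000001100000000110148999999997
162 755555555555555542246764322210000001000000000002689999999986
164 999999999999999997324432113321000000000000000026999999998875
166 999999999999999A99731111000100100111000000111369999999985543
168 99999999999ABCDDCCA73000000002542110000002788899999999975554
170 9999999999999BCDEEED9410000001111000000136999999999999963333
172 99999999999999999ACDDC96310000000100024689999999999999853333
174 999999999999999999999ABCC84100000110024799999999999999964333
176 999999999999999999999999984100023431137899999999999999974444
178 9999999999999999999999998620000344679AAA999999A9999999999999
180 9999999999999999999A999975200014557BDEEEDA999999999999999999
182 9999999999999999999999999752112455799AB988999999999999999999
184 999999999999999999999999998654666789998888999999999999999999
186 A99999999999999999999999999889999999999999999999999999999998
188 99999999999999999999999999988999999999999999
[... 486 characters left out ...]
9999999AA99999ABBA87778986555555555444333345666ADE
206 9999999999999AAAABA99999988777776666788655454555554567667899
208 99999999999999ABA9899999988777778ABB999887765555555568999988
210 99999999999AA8789ABBAA999887789BBA86689999999999888899999999
212 9999999ABBBBA87777899ABAA99ABAA86656679BA9999999999999999999
214 9999999AABCCCBA887777899AAA9865555679BBBBA99999A999999999999
216 9999999999ABCCBBBA9877777765565679BBBBBA88999999999999999999
218 99999999999989BCCCCBA987765668ABBBBB988999999999999999999999
220 99999999999999999BCCCCBA978ABBBBA988999999999999A99999A99999
222 999A999999999999999ABBCCCBBBBA988999999999999999999999999999
224 99999999999999999999999AABA988999999999999999999999999999999
```

Emit:
{"name": "send_rows", "arguments": {
  "targets": [0,-0.1,-0.4,0,0,0,1,0,-0.1,-0.9,0,0,0,1,0,-0.1,-0.9,0,0,0,1]
}}

```text
clock: 12.45
tcp_pos: [0.4643, -0.2528, 0.1138]
eef_rot: [0.048, 0.997, -0.004, 0.068]
contact_force: [-0.9, 0.4, -3.6]
gripper_width: 0.011
grasp_force: 127.7
```

Run:
```python
from h import *
st()
```

```text
t 12.45 tcp [ 0.4643 -0.2528  0.1138] psi 174.49 tilt [ 0.1343 -0.0135] F [-0.92  0.4  -3.63] M [0.018 0.144 0.002] w 0.011 g 127.7 j6 -2.11
```

Emit:
{"name": "send_rows", "arguments": {
  "targets": [0,0,-0.3,0,0,0,1,0,0,-0.3,0,0,0,0.7,0,0,-0.3,0,0,0,0.5,0,0,-0.3,0,0,0,0.4,0,0,3,0,0,0,0.4,0.8,0,7,0.007,0.136,0,0.4,1.6,0,12,0.007,0.136,0,0.4,1.6,0,14.5,0.007,0.136,0,0.4,1.6,0,14.5,0.007,0.136,0,0.4]
}}

```text
clock: 13.35
tcp_pos: [0.4843, -0.2546, 0.2657]
eef_rot: [0.047, 0.999, -0.006, 0.005]
contact_force: [0.0, -0.6, 0.0]
gripper_width: 0.0509
grasp_force: 0.0
```

Run:
```python
from h import *
st(wgrab('w10')); grab('top','t10')
asc('t10',375,425,196,250)
# bright low-saturation bar in wrist: near end / edges
im=cv2.imread('pics/w10.png');hsv=cv2.cvtColor(im,cv2.COLOR_BGR2HSV)
m=((hsv[...,1]<40)&(hsv[...,2]>120)).astype(np.uint8);m[:, :280]=0;m[:,370:]=0;m[270:]=0
n,l,s,c=cv2.connectedComponentsWithStats(m)
for i in range(1,n):
    if s[i,4]>100: 
        cnt=cv2.findContours((l==i).astype(np.uint8),0,2)[0][0]; print(s[i],c[i],cv2.minAreaRect(cnt))
```

```text
t 13.35 tcp [ 0.4843 -0.2546  0.2657] psi 174.56 tilt [ 0.0091 -0.0125] F [ 0.01 -0.59  0.02] M [ 0.058 -0.038 -0.002] w 0.0509 g 0.0 j6 -2.0
196 66666666677654431222222221101223222332223333332333
198 66666667899AAAA99632122100022222222323333223333333
200 666656789999AA999A99621000222222222222223233333232
202 63016899AAA9AAA99998885002212222222222322332233233
204 63049755378AAA998988766501121212222222222222332222
206 63354012221126899877665400111122122222222222322222
208 62341222233222126886554421001111121222222222222232
210 62222222222222210288533622100001111212222222222222
212 60222222222222210268402722100111111211222222112222
214 11222222222221110000000473210111110001111122122222
216 12222223222111010000000046221011111000021111112212
218 22222222222110000000000003622111111100023322111112
220 22222222221101357653220000375221111111001122432111
222 2223222221003536AA99A95600004622211011000000222332
224 2222222110058436AA99647A71000048532210010000000001
226 23222211004872379994458AAA740000266332211000000000
228 2222211015876238A998659999982200000026622342212211
230 2221110146876249999996A999982333321100000000122332
232 2211113766776654444545A999954434424767777777633333
234 2211027866667777778776A999857533334666666666233333
236 1100378878887666544457A999957555427666666666233333
238 1004888777787777788769A999968888727666666666223333
240 013555435567777777776A9999867877446666666666333233
242 147666666666676666655A9999755677566666666665333333
244 466666666666666666655A8998566666666666666663333332
246 76666666666666666666666666666666666666666666767676
248 66666666666666666666666666666666666666666666666666
[ 310  124   24  112 1774] [320.94588501 176.25253664] ((321.5, 179.5), (111.0, 23.0), 90.0)
```

Run:
```python
from h import *
im=cv2.imread('pics/w10.png');hsv=cv2.cvtColor(im,cv2.COLOR_BGR2HSV)
m=((hsv[...,1]<40)&(hsv[...,2]>120));m[:, :280]=0;m[:,370:]=0;m[270:]=0
for r in range(122,242,8): c=np.where(m[r])[0]; print(r,(c.min(),c.max()) if len(c) else None,end=' ')
cols=[np.where(m[r])[0] for r in(130,138,226,232)]
e=[at('w10',322,124.5,.129),at('w10',320,235.5,.129)]
d=e[1]-e[0];print(e,np.mean(e,0),np.hypot(*d[:2]),np.degrees(np.arctan2(d[1],d[0])))
```

```text
122 None 130 (np.int64(314), np.int64(328)) 138 (np.int64(314), np.int64(327)) 146 (np.int64(314), np.int64(327)) 154 (np.int64(310), np.int64(333)) 162 (np.int64(310), np.int64(333)) 170 (np.int64(313), np.int64(333)) 178 (np.int64(314), np.int64(327)) 186 (np.int64(314), np.int64(327)) 194 (np.int64(314), np.int64(327)) 202 (np.int64(314), np.int64(327)) 210 (np.int64(314), np.int64(327)) 218 (np.int64(314), np.int64(326)) 226 (np.int64(314), np.int64(326)) 234 (np.int64(314), np.int64(326)) [array([ 0.43114308, -0.25018897,  0.129     ]), array([ 0.52838531, -0.2612298 ,  0.129     ])] [ 0.4797642  -0.25570939  0.129     ] 0.09786700810218317 -6.477591778188084
```

Run:
```python
from h import *
from scipy.optimize import least_squares
for f in('w1','top0'):
    im=cv2.imread(f'pics/{f}.png')
    c0=np.array([.5805,.0085])
    P=rect(f,c0[0],c0[1],.088,.12,480)   # 2px/mm ; col=+x,row=-y
    g=cv2.cvtColor(P,cv2.COLOR_BGR2GRAY).astype(float); s=cv2.cvtColor(P,cv2.COLOR_BGR2HSV)[...,1]
    pts=[]
    for a in np.radians(np.arange(0,360,2)):
        r=np.arange(85,106,.25); x=240+2*r*np.cos(a);y=240-2*r*np.sin(a)
        v=cv2.remap(s.astype(np.float32),x.astype(np.float32)[None],y.astype(np.float32)[None],1)[0]
        d=v[6:]-v[:-6];i=d.argmax()
        if d[i]>40: pts.append((r[i+3]*np.cos(a),r[i+3]*np.sin(a)))
    pts=np.array(pts)
    q=least_squares(lambda p:np.hypot(pts[:,0]-p[0],pts[:,1]-p[1])-p[2],[0,0,95],loss='soft_l1',f_scale=.5).x
    print(f,len(pts),'centre',c0+q[:2]/1000,'r',q[2])
    # washer circles at z=.090
    for k,(x,y) in {'up':(.6425,.0118),'bot':(.5190,.0062),'left':(.578,.0705),'right':(.5845,-.053)}.items():
        T=cv2.cvtColor(rect(f,x,y,.09,.022,220),cv2.COLOR_BGR2GRAY).astype(np.float32)
        pt=[]
        for a in np.radians(np.arange(0,360,4)):
            r=np.arange(9,16,.1);xx=110+5*r*np.cos(a);yy=110-5*r*np.sin(a)
            v=cv2.remap(T,xx.astype(np.float32)[None],yy.astype(np.float32)[None],1)[0]
            d=v[10:]-v[:-10];i=d.argmax()
            if d[i]>40: pt.append((r[i+5]*np.cos(a),r[i+5]*np.sin(a)))
        pt=np.array(pt)
        w=least_squares(lambda p:np.hypot(pt[:,0]-p[0],pt[:,1]-p[1])-12.5,[0,0],loss='soft_l1',f_scale=.3)
        print(k,len(pt),(np.array([x,y])+w.x/1000).round(4),w.cost.round(2))
```

```text
w1 175 centre [0.58226878 0.00888268] r 95.06903661042293
up 47 [0.644  0.0117] 0.69
bot 65 [0.5204 0.0054] 2.1
left 68 [0.5791 0.0704] 3.94
right 58 [ 0.5852 -0.0532] 3.17
top0 163 centre [0.58017695 0.00961166] r 95.16379229954654
up 32 [0.6431 0.0128] 2.04
bot 24 [0.5186 0.0064] 2.54
left 35 [0.5772 0.0718] 2.02
right 24 [ 0.5835 -0.0521] 0.79
```

Run:
```python
from h import *
for f in('w3','w4','w5','w6'):
    g=cv2.imread(f'pics/{f}.png').astype(int).sum(2)
    print(f,[int(x) for x in g[140:160,320]],[int(x) for x in g[345:358,320]])
asc('w4',295,350,140,236);asc('w6',295,350,140,236)
```

```text
w3 [384, 385, 379, 383, 395, 371, 340, 306, 295, 313, 359, 437, 498, 551, 565, 576, 565, 568, 572, 572] [560, 564, 551, 559, 559, 555, 517, 381, 201, 93, 66, 39, 71]
w4 [456, 459, 465, 461, 458, 441, 390, 319, 295, 309, 354, 436, 507, 541, 565, 566, 577, 572, 564, 566] [559, 555, 557, 565, 563, 558, 521, 387, 206, 85, 42, 64, 42]
w5 [488, 486, 495, 487, 493, 472, 429, 351, 317, 310, 329, 407, 478, 501, 494, 501, 484, 497, 501, 497] [298, 282, 276, 280, 281, 293, 247, 199, 116, 69, 61, 54, 63]
w6 [386, 392, 392, 388, 390, 374, 344, 286, 279, 295, 336, 406, 488, 532, 532, 545, 561, 547, 556, 553] [537, 541, 541, 537, 538, 541, 497, 372, 205, 75, 50, 68, 57]
140 AAAAAAAAAAAAAAAAAAAAAAAAAAAAAAAAAAAAAAAAAAAAAA9AAAAAAAA
142 AAAAAAAAAAAAAAAAAAAAAAAAAAAAAAAAAAAAAAAAAAAAAAAAAAAAAAA
144 AAAAAAAAAAAAAAAAAAAAAAAAAAAAAAAAAAAAAAAAAAAAAAAAAAAAAAA
146 AAAAAAAAAAA998888887888888888888999899999AAAAAAAAAAAAAA
148 AA99999998875555555555565555556666566656678888889AAAAAA
150 7766666665566777777777777777777777767777666665668AAABAA
152 789999998889ABBAAABBABBBBBAAAAAAAAAAAAAAAAAAA99AAABBBBB
154 799AAA99888A
[... 4623 characters left out ...]
BBBBBCCCCCCBCCCCCCCCCCCCCCCBBABBBCCCCCCC
214 BBBB98665689ABBBBBBCBBCCCCCCCBCCCCCCCCCCCCBAABBBCCCBBBB
216 CCCBA8665789AABBBBBBCCCCCCCCCCCCCCCCCCCCCCBAAABBBBBBBBB
218 BBBBA8666789ABBBBBBBCCCCCCCBCCCCCCCCCCCCCCBAABBCBBBBCCB
220 BBBBBAAA8789ABBBBBBBCBCCCCCCCCCCCCCCCCCCCCBAABBCCBBCBBC
222 CCCBBBCB9788ABBBBBCCBCCCCCCCCCCCCCCCCCCCCCBAABBBBCBBBBB
224 BBBCCCCB9789ABBBBBBBCCCCBCCCCBBCCCCBCCCCCCBAABCCCCBBCCC
226 CBBCBBBA97889ABBBBBBBCCCCCCCBCCCCCCCCCCCCCBAABBBCCCCCCC
228 CBCCBBBA9779AABBBBBCCCCCCCCCCBCCCCCCBCCCCCBAABBCBCCCBCC
230 BBBCBBBB9789AABBBBCBCBCCBBCBCCBCCCCCCCCCCCBAABBCBBBCBBB
232 BBBBCCBB9789AABBBBBCBCCCCCCCCBCCCCCCCCCCCCBAAABBBBBBBBB
234 BBBBBB986678ABBBBBCBCCCCCCBBCCCCCBCCCCCCCCB9777AABBBBBB
```

The wrench is upright in the stand again and was straight in the grip before that descent, so it probably jammed on the screw's yaw. With the hand empty, I take one closer look at all the heads to measure their yaws by code.

Emit:
{"name": "send_rows", "arguments": {
  "targets": [12.6,26.4,0,0.012,0.009,0.095,0.4,12.6,26.4,0,0.012,0.009,0.095,0.4,12.6,26.4,0,0.012,0.009,0.095,0.4,12.6,26.4,-2,0.012,0.009,0.095,0.4,12.6,26.4,-4,0.012,0.009,0.095,0.4,12.6,26.4,-6,0.012,0.009,0.095,0.4,12.6,26.4,-6,0.012,0.009,0.095,0.4,12.6,26.4,-6,0.012,0.009,0.095,0.4]
}}

```text
clock: 14.25
tcp_pos: [0.6042, 0.0122, 0.1952]
eef_rot: [-0.001, 1.0, 0.002, -0.008]
contact_force: [-0.0, -1.0, -0.2]
gripper_width: 0.0511
grasp_force: 0.0
```

```bash
cat > yaw.py <<'E'
from h import *
from scipy.optimize import least_squares
def heads(f,P,zs=.1085):
    for k,(x,y) in P.items():
        T=cv2.cvtColor(rect(f,x,y,.09,.022,220),cv2.COLOR_BGR2GRAY).astype(np.float32); pt=[]
        for a in np.radians(np.arange(0,360,4)):
            r=np.arange(9,16,.1);xx=110+5*r*np.cos(a);yy=110-5*r*np.sin(a)
            v=cv2.remap(T,xx.astype(np.float32)[None],yy.astype(np.float32)[None],1)[0]
            d=v[10:]-v[:-10];i=d.argmax()
            if d[i]>40: pt.append((r[i+5]*np.cos(a),r[i+5]*np.sin(a)))
        pt=np.array(pt).reshape(-1,2)
        w=least_squares(lambda p:np.hypot(pt[:,0]-p[0],pt[:,1]-p[1])-12.5,[0,0],loss='soft_l1',f_scale=.3) if len(pt)>8 else None
        c=np.array([x,y])+(w.x/1000 if w is not None else 0)
        # yaw: 4-fold gradient direction sum in disc around head top
        out=[]
        for rad in(.006,.0075,.009):
            n=240;h=.012;G=cv2.GaussianBlur(cv2.cvtColor(rect(f,*c,zs,h,n),cv2.COLOR_BGR2GRAY).astype(np.float32),(0,0),4)
            gx=cv2.Sobel(G,cv2.CV_32F,1,0);gy=-cv2.Sobel(G,cv2.CV_32F,0,1)
            g=(np.arange(n)+.5)/n*2*h-h;X,Y=np.meshgrid(g,g);m=np.hypot(X,Y)<rad
            z=((gx+1j*gy)[m]); s=np.sum(np.abs(z)**2*np.exp(4j*np.angle(z)))/np.sum(np.abs(z)**2)
            out.append((round(np.degrees(np.angle(s))/4,1),round(abs(s),2)))
        print(f,k,len(pt),c.round(4),out)
P={'up':(.644,.0117),'bot':(.5204,.0054),'left':(.5791,.0704),'right':(.5852,-.0532)}
E
python3 - <<'E'
from yaw import *
st(wgrab('w11'))
heads('w1',P);heads('w11',P);heads('top0',{k:(v[0]-.0017,v[1]+.001) for k,v in P.items()})
E
```

```text
t 14.25 tcp [0.6042 0.0122 0.1952] psi -179.89 tilt [-0.0168  0.0044] F [-0.01 -1.01 -0.19] M [-0.015 -0.012  0.005] w 0.0511 g 0.0 j6 -1.598
w1 up 50 [0.6441 0.0118] [(np.float32(1.0), np.float32(0.67)), (np.float32(3.7), np.float32(0.72)), (np.float32(2.1), np.float32(0.48))]
w1 bot 68 [0.5204 0.0054] [(np.float32(-1.2), np.float32(0.66)), (np.float32(-2.6), np.float32(0.7)), (np.float32(-2.3), np.float32(0.64))]
w1 left 69 [0.5791 0.0705] [(np.float32(-0.6), np.float32(0.59)), (np.float32(-4.0), np.float32(0.63)), (np.float32(-2.7), np.float32(0.74))]
w1 right 64 [ 0.5853 -0.0534] [(np.float32(-2.1), np.float32(0.07)), (np.float32(4.5), np.float32(0.56)), (np.float32(2.6), np.float32(0.59))]
w11 up 68 [0.6445 0.0119] [(np.float32(44.0), np.float32(0.72)), (np.float32(44.4), np.float32(0.91)), (np.float32(44.3), np.float32(0.79))]
w11 bot 74 [0.5206 0.0055] [(np.float32(-0.4), np.float32(0.78)), (np.float32(-1.5), np.float32(0.86)), (np.float32(-0.4), np.float32(0.77))]
w11 left 74 [0.5793 0.0709] [(np.float32(-4.4), np.float32(0.69)), (np.float32(-2.9), np.float32(0.83)), (np.float32(-0.7), np.float32(0.79))]
w11 right 53 [ 0.5854 -0.0529] [(np.float32(3.2), np.float32(0.66)), (np.float32(1.9), np.float32(0.74)), (np.float32(0.3), np.float32(0.74))]
top0 up 31 [0.6432 0.013 ] [(np.float32(-0.9), np.float32(0.19)), (np.float32(7.6), np.float32(0.32)), (np.float32(1.5), np.float32(0.32))]
top0 bot 24 [0.5184 0.0065] [(np.float32(-7.5), np.float32(0.64)), (np.float32(-4.1), np.float32(0.57)), (np.float32(-6.8), np.float32(0.52))]
top0 left 34 [0.5772 0.0719] [(np.float32(-11.7), np.float32(0.3)), (np.float32(-7.6), np.float32(0.32)), (np.float32(-5.2), np.float32(0.44))]
top0 right 24 [ 0.5834 -0.0522] [(np.float32(-0.8), np.float32(0.75)), (np.float32(0.1), np.float32(0.66)), (np.float32(-0.3), np.float32(0.59))]
```

Screw a has turned about 47° (head now at -45.7°). Screw c is unmoved at about -1.5°, left is about -2.8° and right about +2°. The head centres are consistent between images. Now I regrasp the wrench.

Emit:
{"name": "send_rows", "arguments": {
  "targets": [-4,-9,0,-0.004,-0.017,-0.107,0.4,-8,-18,0,-0.004,-0.017,-0.107,0.4,-12.4,-26.8,0,-0.004,-0.017,-0.107,0.4,-12.4,-26.8,-2,-0.004,-0.017,-0.107,0.4,-12.4,-26.8,-2,-0.004,-0.017,-0.107,0.4,-12.4,-26.8,-2,-0.004,-0.017,-0.107,0.4,-12.4,-26.8,-2,-0.004,-0.017,-0.107,0.4]
}}

```text
clock: 15.0
tcp_pos: [0.4788, -0.2629, 0.1797]
eef_rot: [0.058, 0.998, -0.001, 0.004]
contact_force: [0.1, 0.6, -0.4]
gripper_width: 0.0513
grasp_force: 0.0
```

Run:
```python
from h import *
st()
```

```text
t 15.0 tcp [ 0.4788 -0.2629  0.1797] psi 173.38 tilt [ 0.007  -0.0021] F [ 0.08  0.59 -0.39] M [-0.     0.065 -0.014] w 0.0513 g 0.0 j6 -2.005
```

Emit:
{"name": "send_rows", "arguments": {
  "targets": [0.1,0.7,-2,0.002,0.007,0.01,0.4,0.1,0.7,-5,0.002,0.007,0.01,0.4,0.1,0.7,-7.6,0.002,0.007,0.01,0.4,0.1,0.7,-7.6,0.002,0.007,0.01,0.4,0.1,0.7,-7.6,0.002,0.007,0.01,0.4]
}}

```text
clock: 15.5
tcp_pos: [0.4834, -0.2504, 0.104]
eef_rot: [0.049, 0.999, 0.001, 0.0]
contact_force: [-0.2, -0.2, -0.1]
gripper_width: 0.0515
grasp_force: 0.0
```

Run:
```python
from h import *
st()
```

```text
t 15.5 tcp [ 0.4834 -0.2504  0.104 ] psi 174.36 tilt [0.0009 0.0026] F [-0.21 -0.24 -0.13] M [-0.057 -0.064  0.03 ] w 0.0515 g 0.0 j6 -1.999
```

Emit:
{"name": "send_rows", "arguments": {
  "targets": [-0.35,-0.55,-0.1,0,0,0,0.4,-0.35,-0.55,-0.1,0,0,0,0.4]
}}

```text
clock: 15.7
tcp_pos: [0.4811, -0.2568, 0.1043]
eef_rot: [0.049, 0.999, 0.0, 0.002]
contact_force: [-0.4, -0.8, 0.3]
gripper_width: 0.051
grasp_force: 0.0
```

Run:
```python
from h import *
st()
```

```text
t 15.7 tcp [ 0.4811 -0.2568  0.1043] psi 174.39 tilt [0.0036 0.0006] F [-0.44 -0.82  0.34] M [-0.008  0.059 -0.014] w 0.051 g 0.0 j6 -2.012
```

Emit:
{"name": "send_rows", "arguments": {
  "targets": [-0.1,0.05,-0.15,0,0,0,0.8,-0.1,0.05,-0.15,0,0,0,1,-0.1,0.05,-0.15,0,0,0,1,-0.1,0.05,-0.15,0,0,0,1,-0.1,0.05,-0.15,0,0,0,1,-0.1,0.05,4,0,0,0,1,-0.1,0.05,8,0,0,0,1,-0.1,0.05,12.5,0,0,0,1,-0.1,0.05,12.5,0,0,0,1],
  "squeeze": 115
}}

```text
clock: 16.6
tcp_pos: [0.4828, -0.2568, 0.2343]
eef_rot: [0.049, 0.999, -0.001, 0.006]
contact_force: [0.7, -1.0, -2.1]
gripper_width: 0.0123
grasp_force: 114.6
```

```bash
cat > grip.py <<'E'
from h import *
def grip(f):
    # near-end edge row and column centre of bar in hand (top-face plane 23 mm behind TCP), -> tool offsets
    s=wgrab(f); st(s)
    g=cv2.imread(f'pics/{f}.png').astype(int)
    near=g[135:165,316:326].sum(2).mean(1); d=near[3:]-near[:-3]; r=135+d.argmax()+1.5
    hs=cv2.cvtColor(g.astype(np.uint8),cv2.COLOR_BGR2HSV)
    print('near row',r,[int(x) for x in near])
    a=at(f,322,r,s['tcp_pos'][2]+.0231); T=R.from_quat(s['eef_rot']).as_matrix()
    print('near end in tool',(T.T@(a-s['tcp_pos'])).round(4))
E
python3 - <<'E'
from grip import *
grip('w12')
s=np.load('pics/w4.npz')
a=at('w4',322,151.5,.2525)
print('w4 ref near end x rel TCP',a-[.4816,-.2525,.2294])
E
```

```text
t 16.6 tcp [ 0.4828 -0.2568  0.2343] psi 174.43 tilt [ 0.0111 -0.0031] F [ 0.7  -0.97 -2.08] M [-0.117 -0.107  0.014] w 0.0123 g 114.6 j6 -2.011
near row 156.5 [444, 455, 454, 454, 464, 463, 465, 463, 463, 442, 367, 302, 349, 421, 448, 440, 395, 325, 287, 291, 306, 370, 449, 511, 541, 560, 565, 573, 568, 570]
near end in tool [ 0.0492  0.0004 -0.0237]
w4 ref near end x rel TCP [-0.05066004  0.00595457  0.0231    ]
```

Emit:
{"name": "send_rows", "arguments": {
  "targets": [1,5,0,0.003,0.007,0.02,1,2,10,0,0.003,0.007,0.04,1,3,15,0,0.003,0.007,0.071,1,3.8,20,0,0.003,0.007,0.071,1,3.8,24,0,0.003,0.007,0.071,1,3.8,26.2,-0.7,0.003,0.007,0.071,1,3.8,26.2,-1.5,0.003,0.007,0.071,1,3.8,26.2,-1.5,0.003,0.007,0.071,1,3.8,26.2,-1.5,0.003,0.007,0.071,1]
}}

```text
clock: 17.55
tcp_pos: [0.516, 0.0064, 0.2104]
eef_rot: [0.014, 1.0, 0.003, -0.005]
contact_force: [0.6, 0.5, -2.7]
gripper_width: 0.0124
grasp_force: 114.4
```

Run:
```python
from h import *
st()
```

```text
t 17.55 tcp [0.516  0.0064 0.2104] psi 178.45 tilt [-0.0099  0.0051] F [ 0.57  0.48 -2.71] M [-0.022  0.012 -0.04 ] w 0.0124 g 114.4 j6 -1.585
```

Emit:
{"name": "send_rows", "arguments": {
  "targets": [0.3,-0.1,0,-0.005,-0.013,0,1,0.4,-0.13,0,-0.005,-0.013,0,1,0.4,-0.13,0,-0.005,-0.013,0,1]
}}

```text
clock: 17.85
tcp_pos: [0.5216, 0.005, 0.2127]
eef_rot: [0.014, 1.0, 0.0, 0.004]
contact_force: [0.1, 0.1, -2.3]
gripper_width: 0.0121
grasp_force: 114.5
```

Run:
```python
from h import *
st()
```

```text
t 17.85 tcp [0.5216 0.005  0.2127] psi 178.41 tilt [0.0074 0.0003] F [ 0.13  0.1  -2.33] M [-0.002 -0.013 -0.015] w 0.0121 g 114.5 j6 -1.582
```

Emit:
{"name": "send_rows", "arguments": {
  "targets": [-0.12,0,-0.5,0,0.002,0,1,-0.12,0,-0.9,0,0.002,0,1,-0.12,0,-1.3,0,0.002,0,1,-0.12,0,-1.7,0,0.002,0,1,-0.12,0,-1.7,0,0.002,0,1]
}}

```text
clock: 18.35
tcp_pos: [0.5192, 0.0059, 0.1942]
eef_rot: [0.013, 1.0, 0.0, 0.001]
contact_force: [-2.1, 0.2, -2.9]
gripper_width: 0.0119
grasp_force: 131.0
```

Run:
```python
from h import *
st()
```

```text
t 18.35 tcp [0.5192 0.0059 0.1942] psi 178.48 tilt [0.0023 0.0006] F [-2.14  0.22 -2.87] M [-0.252 -0.014 -0.25 ] w 0.0119 g 131.0 j6 -1.582
```

Emit:
{"name": "send_rows", "arguments": {
  "targets": [-0.05,0,0.1,0,0,-0.04,1,-0.05,0,0.1,0,0,-0.08,1,-0.05,0,0.1,0,0,-0.08,1]
}}

```text
clock: 18.65
tcp_pos: [0.5209, 0.0056, 0.1979]
eef_rot: [0.053, 0.999, -0.0, 0.004]
contact_force: [0.7, -1.4, -1.3]
gripper_width: 0.0108
grasp_force: 122.4
```

Run:
```python
from grip import *
grip('w13')
```

```text
t 18.65 tcp [0.5209 0.0056 0.1979] psi 173.92 tilt [ 0.0079 -0.0005] F [ 0.75 -1.4  -1.33] M [-0.225 -0.824  0.438] w 0.0108 g 122.4 j6 -1.502
near row 157.5 [586, 588, 586, 585, 585, 584, 585, 583, 583, 583, 583, 584, 584, 580, 582, 583, 582, 584, 582, 581, 584, 579, 582, 581, 583, 580, 580, 582, 581, 579]
near end in tool [ 0.0488  0.0004 -0.0235]
```

Run:
```python
from h import *
im=cv2.imread('pics/w13.png');cv2.imwrite('pics/tmp.png',cv2.resize(im[150:360,220:430],(105,105),interpolation=cv2.INTER_AREA))
asc('tmp',0,105,0,105)
grab('side','s13')
cv2.imwrite('pics/tmp2.png',cv2.imread('pics/s13.png')); asc('tmp2',225,310,130,225)
```

```text
0 88888888888888888887666655554444555545544469CCCCCCCCCDDDDCA6468888887788888888888888888888888888888888888
2 8888888888888665554444444444444444444444447ACCCCCCCCCDDDDCAABBBAA9976654678888888888888888888888888888888
4 8888888877544444444444444444444444445578A97ABCCCCCCCCCDDDCBBBBBBBBBBBBBBBAA988888888888888888888888888888
6 8888875444444444444444444444444469BBCCBCBA89BCCCCCCCCCDDDCABBBBBBBBBBCCBCBCBBBBB9888888888888888888888888
8 887644444444444444444444444469BBBBBBBBBBBA89BCCCCCCCCCDDDCAABBBBBBBBBBBBBBBBBBBBBBBBA98888888888888888888
10 654444444444444444444444579BBBBBBBBBBBBBBA89BCCCDCCCCCCDDCAABBBBBBBBBBBBBBBBBBBBBCBBBBBBA9888888888888888
12 44444444444444444444459BBBBBBBBBBBBBBBBBBA89BCCCCCCCCCCDDCABBBBBBBBBBBBBBBBBBBBBBBCCCCCCCCCA8888888888888
14 44444444444444444447ABBBBBBBBA98777766679879BCCCCCCCCCCCDCA9BBBBBBBBBBBBBCCCCCCCCCCCCCCCBCCCCB98888888888
16 344444434444444447ABBBBBBBBA8666666666667669BCCCCCCCCCCCCCA78BBCBCCCBCBCBBBBBBBBBBBBBBBCBCCCCCCCA88888888
18 444444444444444567877778AA997666666666669A89BCCCCCCCCCCCCCABCBBBBBBBBBBBBBBBBBBBBBBCBBBCCCCCCCCCCCB988888
20 444444444444
[... 8294 characters left out ...]
33335ADEDEEEEEDDCBBCCCDDEEEEECB9888877ADDEEDB8877778999999999999999999
212 DDEEDEEEEECA7655679CDEEECB98665555555668ACDEEEDDB9877BDDDDDCB977777899999999999999999
214 EEEEEEEEEEDDDDDDDDDEDDB96555555555455555558CEEEDB9877BDEEDEDCB97777789999999999999999
216 EEEEEEDDDDDDDDDEDEDDC96555555555555555555557CEEDA88778ACDDDDDC97777778999999999999999
218 EEDEDDDDDDDDDDDEDDDDA6555555555555555555559CDEEDB876678ACDDDDDDCB97776678999999999999
220 DDDDDDDDDDDDDDDDDDDDA65555555555555555555689BDDDDBABBCDDCBBDDDDCBA9776555579999999999
222 DDDDDDDDDDDDDDDDDDDDC8555555555555555554457999ACDEDDCB976679AA97789A96555555689999987
224 DDDDDDDDDDDCB98ACDDDDC9755555555555544469BA99999AA97665566677779BCDDA6545554555578655
```

Run:
```python
from h import *
from scipy.optimize import least_squares
print('bot head',proj('s13',(.5205,.0052,.1085)),proj('s13',(.5205,.0052,.09)),'upright bar ends',proj('s13',(.5709,.0056,.22)),proj('s13',(.4709,.0056,.22)),'right head',proj('s13',(.5853,-.0535,.1)),proj('s13',(.5209,.0056,.1)))
g=cv2.imread('pics/w13.png').astype(int).sum(2)
print([(r,int(g[r,316:326].mean())) for r in range(60,160,4)])
g=cv2.imread('pics/w12.png').astype(int).sum(2)
print([(r,int(g[r,316:326].mean())) for r in range(330,380,3)])
g=cv2.imread('pics/w13.png').astype(int).sum(2)
print([(r,int(g[r,316:326].mean())) for r in range(330,380,3)])
```

```text
bot head [274.67736545 221.93907155] [275.05929873 227.75811284] upright bar ends [257.11630685 176.26792428] [287.63447428 192.34190253] right head [273.48963407 203.64180034] [274.62347742 224.63697385]
[(60, 344), (64, 328), (68, 315), (72, 307), (76, 310), (80, 307), (84, 247), (88, 338), (92, 396), (96, 396), (100, 393), (104, 392), (108, 395), (112, 380), (116, 543), (120, 588), (124, 586), (128, 588), (132, 589), (136, 588), (140, 584), (144, 583), (148, 580), (152, 584), (156, 579)]
[(330, 554), (333, 559), (336, 559), (339, 559), (342, 561), (345, 559), (348, 561), (351, 505), (354, 78), (357, 51), (360, 63), (363, 62), (366, 68), (369, 60), (372, 57), (375, 67), (378, 59)]
[(330, 543), (333, 542), (336, 538), (339, 537), (342, 536), (345, 489), (348, 545), (351, 482), (354, 75), (357, 43), (360, 56), (363, 58), (366, 57), (369, 58), (372, 58), (375, 59), (378, 60)]
```

Run:
```python
from h import *
for f,rs in(('w12',(160,180,200,230,240,350)),('w13',(100,112,116,120,130,150,180,200,230,240,350))):
    im=cv2.imread(f'pics/{f}.png');g=cv2.GaussianBlur(im,(1,5),0).astype(int).sum(2)
    for r in rs: print(f,r,[int(x) for x in g[r,300:344:2]])
st()
```

```text
w12 160 [358, 381, 415, 493, 534, 540, 545, 553, 557, 561, 555, 552, 551, 550, 546, 548, 545, 540, 546, 540, 471, 452]
w12 180 [340, 358, 411, 492, 541, 551, 555, 563, 570, 571, 569, 572, 572, 574, 580, 578, 585, 582, 579, 552, 462, 437]
w12 200 [543, 447, 401, 487, 541, 549, 557, 563, 573, 570, 566, 567, 566, 573, 576, 574, 584, 584, 576, 534, 498, 466]
w12 230 [550, 465, 385, 469, 532, 545, 553, 564, 573, 572, 566, 568, 567, 571, 574, 572, 579, 583, 575, 525, 506, 438]
w12 240 [305, 294, 370, 463, 532, 543, 553, 556, 566, 568, 565, 563, 568, 568, 567, 571, 572, 574, 568, 504, 350, 306]
w12 350 [133, 147, 176, 244, 333, 403, 446, 478, 510, 531, 538, 537, 533, 507, 478, 458, 406, 349, 310, 247, 205, 142]
w13 100 [396, 394, 393, 392, 395, 396, 396, 394, 395, 400, 394, 391, 394, 400, 395, 401, 403, 393, 402, 391, 398, 399]
w13 112 [388, 389, 392, 389, 386, 391, 386, 386, 389, 391, 393, 394, 388, 387, 391, 385, 392, 393, 396, 390, 394, 392]
w13 116 [391, 389, 374, 429, 500, 515, 528, 528, 535, 539, 534, 537, 531, 531, 533, 513, 477, 520, 482, 398, 395, 393]
w13 120 [390, 373, 351, 455, 
[... 364 characters left out ...]
7, 561, 566, 579, 583, 576, 574, 575, 574, 581, 584, 585, 580, 510, 377, 430, 516]
w13 200 [314, 324, 320, 414, 515, 553, 556, 562, 573, 574, 572, 571, 571, 571, 568, 580, 581, 574, 521, 516, 557, 541]
w13 230 [540, 540, 437, 395, 502, 548, 548, 554, 568, 568, 568, 569, 572, 560, 563, 566, 575, 567, 504, 502, 539, 541]
w13 240 [360, 370, 328, 395, 497, 541, 548, 549, 565, 570, 566, 566, 563, 558, 563, 562, 569, 564, 479, 290, 246, 251]
w13 350 [147, 198, 261, 317, 358, 402, 440, 474, 504, 519, 516, 520, 512, 488, 459, 438, 389, 340, 299, 229, 136, 81]
t 18.75 tcp [0.5213 0.0057 0.1981] psi 173.97 tilt [ 0.009  -0.0002] F [ 2.42 -0.47  3.84] M [ 0.723 -0.49  -0.263] w 0.0108 g 126.1 j6 -1.502
```

Emit:
{"name": "send_rows", "arguments": {
  "targets": [0,0,0,0,0,0,0.75,0,0,0,0,0,0,0.6,-0.8,0,-0.6,0,-0.06,0,0.6,-1.55,0,-1.2,0,-0.13,0,0.6,-1.55,0,-1.2,0,-0.13,0,0.6],
  "squeeze": 70
}}

```text
clock: 19.25
tcp_pos: [0.4996, 0.0061, 0.1814]
eef_rot: [0.053, 0.997, 0.004, 0.064]
contact_force: [-0.7, 0.2, 0.8]
gripper_width: 0.0342
grasp_force: 0.0
```

```bash
cat > near.py <<'E'
from h import *
def near(f):
    s=wgrab(f); st(s)
    g=cv2.GaussianBlur(cv2.imread(f'pics/{f}.png'),(1,3),0).astype(int).sum(2)
    print([(r,int(g[r,316:326].mean())) for r in range(60,230,5)])
    for r in(140,170,200,230): print(r,[int(x) for x in g[r,290:350:3]])
    return s
E
python3 - <<'E'
from near import *
near('w14');grab('side','s14');asc('s14',230,300,150,226)
E
```

```text
t 19.25 tcp [0.4996 0.0061 0.1814] psi 173.86 tilt [0.1285 0.0005] F [-0.75  0.16  0.76] M [-0.014  0.082  0.007] w 0.0342 g 0.0 j6 -1.51
[(60, 409), (65, 398), (70, 374), (75, 356), (80, 334), (85, 316), (90, 311), (95, 309), (100, 306), (105, 301), (110, 333), (115, 403), (120, 402), (125, 399), (130, 401), (135, 400), (140, 397), (145, 398), (150, 379), (155, 307), (160, 303), (165, 298), (170, 299), (175, 548), (180, 545), (185, 545), (190, 555), (195, 534), (200, 285), (205, 270), (210, 271), (215, 268), (220, 273), (225, 278)]
140 [400, 397, 397, 402, 402, 406, 398, 401, 400, 400, 398, 394, 397, 396, 400, 402, 401, 401, 405, 398]
170 [264, 266, 315, 316, 311, 312, 299, 293, 285, 295, 296, 306, 319, 338, 359, 360, 384, 389, 399, 361]
200 [482, 419, 420, 381, 335, 321, 309, 286, 286, 285, 285, 284, 283, 280, 291, 289, 282, 421, 558, 561]
230 [313, 322, 326, 320, 405, 538, 402, 277, 278, 290, 282, 286, 288, 312, 323, 325, 336, 352, 371, 524]
150 5555444555555555545555555545555554211011111110101110010010000000000004
152 55555555555555555555555555445544431111111111111111110100001000
[... 2008 characters left out ...]
5336ACCBABCDCB99999999999
208 DDDDDC8433332358BDDDDDEEEEEEEEDDDEDDEDD9579875446997777779CCA999999999
210 DDDDDA643333335ADDDDDEDDDDCBBCCCDDDDEEDCB998779ABB98777777789999999999
212 EDEDDCA7655679CDDDDCB98655555555668ACDDDDB9887BDDDDDCB9777777789999999
214 EDDDDDDDDDDDDDDDDB86555555555555555558CDEC98879CDDDDDDDC98777778899999
216 DDDDDDDDDDDDDDDC96555555555555555554558CDCA987679CDDDDDDDCB97777899999
218 DDDDDDDDDDDDDDDA655555555555555555558ACDDCA9878ACDDCCDDDB9777798667899
220 DDDDDDDDDDDDDDDA655555555555555555557ABCDDCCCCCDC9779AA977777987655557
222 DDDDDDDDDDDDDDDC8555555555555555554479999ACDCB976666777799777776554455
224 DDDDDDCA98ACDDDDCA755555555555444469999999987666666667779A987776554444
```

Run:
```python
from h import *
for z in(.200,.205,.211,.218): print(z,at('w14',322,173,z).round(4))
print('upright end',proj('s14',(.4705,.0105,.211)),'bottom',proj('s14',(.4705,.0105,.195)),'lean8 end',proj('s14',(.4535,.0105,.203)),'socket top',proj('s14',(.5205,.0055,.12)))
asc('w14',290,352,150,260)
```

```text
0.2 [0.4539 0.011  0.2   ]
0.205 [0.4523 0.0111 0.205 ]
0.211 [0.4504 0.0112 0.211 ]
0.218 [0.4482 0.0113 0.218 ]
upright end [286.36818099 196.65796921] bottom [286.61405675 202.43442944] lean8 end [291.98433491 202.5311426 ] socket top [274.34761764 218.31664961]
150 88788887766656665554456788788888888765554444445666678888988888
152 55566654444444444444444455566666565444444444444444556788888888
154 44444444444444444444444445566655555555555555666655556688888888
156 44444444444444444455555555566666666666666666666665555667778776
158 44544444444555566656666645566666666666666666777766555567777766
160 44444455556666666666666555555566666666666677777766555567777766
162 54444556666666666666666555444566666666666666667676654556777776
164 54444566666666666666666555455566666666666666666666655556677776
166 55445666666666666666666555445566666666666666666666655555567776
168 54445666666666666666666545445555555555555555555556555555556666
170 54455666666666666655555555555555555556666667777777778887776666
172 44456666665655555555678899AAAAAAABBBBBBBBBBBBBBBBBBBCCCCCBBBBA
174 444555555555677889ABBBBCCC
[... 2150 characters left out ...]
CCCCCCCCCCCCCCCCCCCCCCCBBBBCCC
240 CCCCCCCCCCCCCA87666689AABCCCCCCCCCCCCCCCCCCCCCCCCCCCCCCCBBBBBC
242 CCCCCCCCCBCBCA976666789ABBCCCCCCCCCCCCCCCCCCCCCCCCCCCCCBBABCCC
244 CCCCCCCCCCCCCB976666789ABCBCCCCCCCCCCCCCCCCCCCCCCCCCCCCCBABCCC
246 CCCCCCCCCCCCCBA88887789ABCCCCCCCCCCCCCCCCCCCCCCCCCCCCCCCBABCCC
248 CCCCCCCCCCCCCCCCCCB97789AAA9989889BCCCCCCCCCCCCCCCCCCCCCBABCCB
250 CCCCCCCCCCCCCCCCCCBA76666666666668ACCCCCCCBBBBBCCCCCCCCBBABBCC
252 CCCCCCCCCCCCCCCCCCBA756666666666678888888876668ACCCCCCCCB9889A
254 CCCCCCCCCCCCCCCCCCCA866666666666666666666666668ACCCCCCCCB96334
256 CCCCCCCCCCCCCCCCBA98756666666666666666666666667ACCCCCCCCB97544
258 CCCCCBCCBCBCCBA98654456666666666666666666666667ABCCCCCCCB86555
```

Run:
```python
from h import *
for z in(.203,.211,.218,.225): print(z,at('w14',329.5,233,z).round(4), at('w14',329.5,201,z-.016).round(4))
for x in(.4705,.48,.49):
  print(x,proj('w14',(x,.0105,.211)),proj('w14',(x,.0105,.195)), proj('s14',(x,.0105,.211)))
```

```text
0.203 [0.4771 0.0114 0.203 ] [0.4705 0.0127 0.187 ]
0.211 [0.4728 0.0115 0.211 ] [0.4672 0.0127 0.195 ]
0.218 [0.4691 0.0116 0.218 ] [0.4643 0.0127 0.202 ]
0.225 [0.4653 0.0117 0.225 ] [0.4614 0.0127 0.209 ]
0.4705 [326.02468988 227.52541215] [324.86527466 209.15770658] [286.36818099 196.65796921]
0.48 [328.63468624 250.76110002] [327.22029247 230.3402205 ] [283.33099782 195.03097022]
0.49 [331.21665666 273.74728487] [329.56593651 251.43842083] [280.16972046 193.3374948 ]
```

The wrench stands nearly upright on screw c's head. I regrasp it there, centred, with a milder squeeze.

Emit:
{"name": "send_rows", "arguments": {
  "targets": [1,0,0.3,0,0.06,0,0.6,2.2,-0.05,0.35,0,0.125,0,0.6,2.2,-0.05,0.35,0,0.125,0,0.6,2.2,-0.05,0.35,0,0.125,0,0.85,2.2,-0.05,0.35,0,0.125,0,1,2.2,-0.05,0.35,0,0.125,0,1,2.2,-0.05,0.35,0,0.125,0,1],
  "squeeze": 70
}}

```text
clock: 20.05
tcp_pos: [0.5256, 0.0053, 0.1879]
eef_rot: [0.053, 0.999, 0.0, 0.005]
contact_force: [1.1, -0.6, -1.1]
gripper_width: 0.0128
grasp_force: 68.4
```

Run:
```python
from near import *
near('w15')
```

```text
t 20.05 tcp [0.5256 0.0053 0.1879] psi 173.9 tilt [0.0102 0.0001] F [ 1.09 -0.56 -1.12] M [-0.089 -0.178  0.071] w 0.0128 g 68.4 j6 -1.502
[(60, 315), (65, 311), (70, 306), (75, 227), (80, 370), (85, 399), (90, 396), (95, 398), (100, 394), (105, 394), (110, 395), (115, 390), (120, 393), (125, 390), (130, 390), (135, 388), (140, 309), (145, 538), (150, 553), (155, 552), (160, 552), (165, 553), (170, 551), (175, 550), (180, 552), (185, 551), (190, 550), (195, 549), (200, 549), (205, 549), (210, 549), (215, 546), (220, 546), (225, 547)]
140 [382, 386, 384, 383, 387, 312, 304, 292, 306, 311, 311, 305, 309, 313, 316, 328, 383, 387, 386, 389]
170 [535, 537, 541, 541, 406, 443, 524, 535, 541, 556, 549, 553, 550, 564, 568, 560, 492, 516, 531, 532]
200 [315, 313, 312, 321, 317, 422, 517, 533, 546, 555, 551, 545, 543, 552, 561, 558, 481, 521, 524, 524]
230 [539, 545, 538, 530, 502, 391, 503, 529, 546, 551, 548, 544, 548, 551, 554, 554, 477, 537, 536, 541]
```

Emit:
{"name": "send_rows", "arguments": {
  "targets": [0,-0.05,0,0,0,-0.13,1,-0.02,-0.12,0,0,0,-0.26,1,-0.05,-0.18,0,0,0,-0.39,1,-0.08,-0.24,0,0,0,-0.52,1,-0.11,-0.3,0,0,0,-0.65,1,-0.15,-0.35,0,0,0,-0.78,1,-0.2,-0.4,0,0,0,-0.92,1,-0.2,-0.4,0,0,0,-0.92,1]
}}

```text
clock: 20.9
tcp_pos: [0.523, 0.0008, 0.1878]
eef_rot: [0.491, 0.871, -0.003, 0.004]
contact_force: [-2.2, -1.3, 1.9]
gripper_width: 0.0126
grasp_force: 68.7
```

Run:
```python
from near import *
near('w16')
```

```text
t 20.9 tcp [0.523  0.0008 0.1878] psi 121.21 tilt [ 0.0045 -0.0087] F [-2.24 -1.33  1.92] M [-0.441  0.443  0.179] w 0.0126 g 68.7 j6 -0.581
[(60, 370), (65, 371), (70, 368), (75, 367), (80, 368), (85, 368), (90, 366), (95, 365), (100, 364), (105, 363), (110, 363), (115, 360), (120, 359), (125, 374), (130, 481), (135, 508), (140, 360), (145, 520), (150, 518), (155, 518), (160, 516), (165, 516), (170, 516), (175, 513), (180, 515), (185, 512), (190, 513), (195, 511), (200, 513), (205, 511), (210, 510), (215, 511), (220, 511), (225, 509)]
140 [358, 357, 359, 361, 349, 322, 344, 353, 356, 353, 356, 364, 356, 364, 346, 378, 512, 511, 501, 504]
170 [501, 492, 484, 498, 387, 471, 507, 509, 527, 519, 510, 509, 515, 517, 512, 488, 400, 494, 497, 493]
200 [340, 283, 286, 434, 412, 451, 502, 508, 518, 517, 511, 511, 504, 514, 507, 486, 403, 498, 511, 496]
230 [341, 284, 294, 291, 295, 430, 495, 504, 515, 509, 507, 505, 506, 505, 507, 483, 402, 510, 504, 503]
```

Emit:
{"name": "send_rows", "arguments": {
  "targets": [0.05,0.04,0.05,0,0,0.1,1,0.09,0.08,0.1,0,0,0.21,1,0.09,0.08,0.2,0,0,0.21,1,0.09,0.08,0.6,0,0,0.21,1,0.09,0.08,1.2,0,0,0.21,1,0.09,0.08,2,0,0,0.21,1,0.09,0.08,3.2,0,0,0.21,1,3,3,3.2,0,0,0.35,1,6.1,6.95,3.2,0,0,0.5,1,6.1,6.95,3.2,0,0,0.65,1,6.1,6.95,3.2,0,0,0.8,1,6.1,6.95,3,0,0,0.97,1,6.1,6.95,2.7,0,0,0.97,1,6.1,6.95,2.7,0,0,0.97,1]
}}

```text
clock: 22.35
tcp_pos: [0.5851, 0.0708, 0.2151]
eef_rot: [0.03, 1.0, 0.0, 0.005]
contact_force: [-0.2, 0.4, -2.0]
gripper_width: 0.0127
grasp_force: 69.2
```

Run:
```python
from near import *
near('w17')
```

```text
t 22.35 tcp [0.5851 0.0708 0.2151] psi 176.6 tilt [0.0097 0.0007] F [-0.21  0.37 -2.05] M [-0.038 -0.002 -0.014] w 0.0127 g 69.2 j6 -1.433
[(60, 427), (65, 427), (70, 427), (75, 425), (80, 426), (85, 422), (90, 422), (95, 422), (100, 444), (105, 540), (110, 594), (115, 583), (120, 584), (125, 573), (130, 594), (135, 580), (140, 327), (145, 566), (150, 586), (155, 585), (160, 585), (165, 585), (170, 583), (175, 583), (180, 583), (185, 583), (190, 581), (195, 579), (200, 581), (205, 582), (210, 581), (215, 579), (220, 581), (225, 582)]
140 [573, 571, 573, 578, 572, 406, 321, 317, 322, 321, 333, 336, 326, 334, 331, 376, 558, 581, 584, 576]
170 [412, 549, 528, 520, 399, 462, 555, 573, 578, 588, 584, 581, 589, 599, 597, 590, 531, 567, 581, 579]
200 [333, 338, 331, 332, 313, 446, 549, 563, 576, 582, 582, 578, 585, 594, 592, 592, 496, 561, 576, 571]
230 [574, 565, 571, 567, 519, 429, 548, 563, 574, 580, 576, 578, 582, 576, 525, 587, 513, 561, 554, 555]
```

Emit:
{"name": "send_rows", "arguments": {
  "targets": [-0.08,-0.05,-0.5,0,0,0,1,-0.08,-0.05,-1,0,0,0,1,-0.08,-0.05,-1.4,0,0,0,1,-0.08,-0.05,-1.7,0,0,0,1,-0.08,-0.05,-2,0,0,0,1,-0.08,-0.05,-2.3,0,0,0,1,-0.08,-0.05,-2.6,0,0,0,1,-0.08,-0.05,-2.8,0,0,0,1,-0.08,-0.05,-2.9,0,0,0,1]
}}

```text
clock: 23.3
tcp_pos: [0.585, 0.0704, 0.1877]
eef_rot: [0.028, 1.0, 0.001, 0.006]
contact_force: [-2.2, -0.5, 8.6]
gripper_width: 0.0127
grasp_force: 70.8
```

Run:
```python
from near import *
near('w18')
```

```text
t 23.3 tcp [0.585  0.0704 0.1877] psi 176.77 tilt [0.0115 0.0007] F [-2.23 -0.48  8.63] M [-0.04   0.691 -0.042] w 0.0127 g 70.8 j6 -1.437
[(60, 423), (65, 422), (70, 423), (75, 421), (80, 419), (85, 419), (90, 418), (95, 419), (100, 471), (105, 568), (110, 592), (115, 580), (120, 586), (125, 573), (130, 583), (135, 587), (140, 312), (145, 561), (150, 583), (155, 583), (160, 582), (165, 583), (170, 582), (175, 579), (180, 580), (185, 580), (190, 579), (195, 580), (200, 578), (205, 576), (210, 579), (215, 580), (220, 576), (225, 577)]
140 [569, 572, 578, 570, 566, 388, 321, 302, 308, 299, 312, 314, 314, 320, 325, 359, 540, 581, 580, 586]
170 [584, 582, 583, 589, 431, 464, 555, 563, 580, 584, 579, 583, 591, 587, 599, 593, 528, 577, 584, 581]
200 [336, 334, 336, 344, 317, 445, 546, 562, 578, 583, 577, 580, 578, 583, 589, 583, 515, 553, 566, 561]
230 [573, 566, 565, 561, 519, 424, 535, 556, 573, 583, 577, 575, 581, 577, 582, 584, 507, 547, 560, 554]
```

Emit:
{"name": "send_rows", "arguments": {
  "targets": [-0.05,-0.06,0.1,0,0,-0.14,1,-0.08,-0.13,0.2,0,0,-0.28,1,-0.11,-0.19,0.2,0,0,-0.42,1,-0.15,-0.25,0.2,0,0,-0.56,1,-0.2,-0.31,0.2,0,0,-0.7,1,-0.25,-0.36,0.2,0,0,-0.84,1,-0.3,-0.42,0.2,0,0,-0.98,1,-0.3,-0.42,0.2,0,0,-0.98,1]
}}

```text
clock: 24.15
tcp_pos: [0.5812, 0.0658, 0.1879]
eef_rot: [0.495, 0.869, -0.002, 0.005]
contact_force: [-0.5, -1.6, -1.6]
gripper_width: 0.0126
grasp_force: 69.4
```

Run:
```python
from near import *
near('w19')
```

```text
t 24.15 tcp [0.5812 0.0658 0.1879] psi 120.63 tilt [ 0.0059 -0.0084] F [-0.53 -1.55 -1.55] M [-0.305  0.079  0.199] w 0.0126 g 69.4 j6 -0.455
[(60, 390), (65, 388), (70, 389), (75, 388), (80, 385), (85, 387), (90, 384), (95, 382), (100, 382), (105, 380), (110, 380), (115, 376), (120, 377), (125, 373), (130, 373), (135, 369), (140, 346), (145, 516), (150, 513), (155, 514), (160, 512), (165, 510), (170, 512), (175, 510), (180, 508), (185, 509), (190, 509), (195, 505), (200, 507), (205, 507), (210, 508), (215, 506), (220, 506), (225, 505)]
140 [438, 414, 395, 383, 360, 322, 350, 347, 347, 334, 348, 352, 351, 343, 347, 348, 359, 362, 354, 359]
170 [502, 509, 507, 500, 386, 463, 503, 511, 515, 518, 512, 505, 508, 516, 514, 483, 406, 507, 493, 498]
200 [332, 294, 297, 404, 411, 445, 499, 508, 518, 512, 504, 504, 507, 506, 510, 485, 401, 500, 506, 492]
230 [182, 141, 130, 124, 193, 426, 494, 497, 511, 513, 503, 506, 496, 499, 506, 482, 410, 505, 494, 486]
```

Emit:
{"name": "send_rows", "arguments": {
  "targets": [0.05,0.03,0.05,0,0,0.1,1,0.09,0.06,0.1,0,0,0.21,1,0.09,0.06,0.2,0,0,0.21,1,0.09,0.06,0.6,0,0,0.21,1,0.09,0.06,1.2,0,0,0.21,1,0.09,0.06,2,0,0,0.21,1,0.09,0.06,3.2,0,0,0.24,1,0.3,-4,3.2,0,0,0.38,1,0.6,-8,3.2,0,0,0.52,1,0.9,-11.9,3.2,0,0,0.66,1,0.9,-11.9,3.2,0,0,0.8,1,0.9,-11.9,3.2,0,0,0.94,1,0.9,-11.9,2.9,0,0,1.07,1,0.9,-11.9,2.7,0,0,1.07,1,0.9,-11.9,2.7,0,0,1.07,1]
}}

```text
clock: 25.7
tcp_pos: [0.5902, -0.0529, 0.2149]
eef_rot: [-0.015, 1.0, 0.001, 0.005]
contact_force: [0.6, 0.4, -2.6]
gripper_width: 0.0126
grasp_force: 69.3
```

```bash
sed -i 's/range(60,230,5)/range(130,155,3)/; s/(140,170,200,230)/(200,)/' near.py
python3 - <<'E'
from near import *
near('w20')
E
```

```text
t 25.7 tcp [ 0.5902 -0.0529  0.2149] psi -178.27 tilt [0.0094 0.0015] F [ 0.62  0.42 -2.56] M [-0.025 -0.008 -0.052] w 0.0126 g 69.3 j6 -1.735
[(130, 521), (133, 539), (136, 509), (139, 297), (142, 381), (145, 503), (148, 524), (151, 522), (154, 523)]
200 [375, 378, 378, 344, 272, 389, 490, 497, 510, 520, 521, 524, 516, 520, 531, 536, 458, 498, 525, 527]
```

Emit:
{"name": "send_rows", "arguments": {
  "targets": [0,-0.03,-0.5,0,0,0,1,0,-0.03,-1,0,0,0,1,0,-0.03,-1.4,0,0,0,1,0,-0.03,-1.7,0,0,0,1,0,-0.03,-2,0,0,0,1,0,-0.03,-2.3,0,0,0,1,-0.03,-0.03,-2.6,0,0,0,1,-0.05,-0.03,-2.8,0,0,0,1,-0.08,-0.03,-2.95,0,0,0,1]
}}

```text
clock: 26.65
tcp_pos: [0.5906, -0.0533, 0.1877]
eef_rot: [-0.017, 1.0, 0.001, 0.006]
contact_force: [-3.0, 0.8, 11.8]
gripper_width: 0.0128
grasp_force: 71.3
```

Run:
```python
from near import *
near('w21')
```

```text
t 26.65 tcp [ 0.5906 -0.0533  0.1877] psi -178.08 tilt [0.0124 0.0012] F [-3.04  0.82 11.82] M [ 0.114  0.68  -0.067] w 0.0128 g 71.3 j6 -1.739
[(130, 510), (133, 534), (136, 527), (139, 294), (142, 368), (145, 499), (148, 521), (151, 520), (154, 523)]
200 [297, 300, 298, 299, 272, 399, 488, 504, 513, 521, 517, 519, 519, 526, 530, 527, 460, 503, 526, 530]
```

Emit:
{"name": "send_rows", "arguments": {
  "targets": [-0.03,-0.07,0.15,0,0,-0.14,1,-0.05,-0.14,0.3,0,0,-0.28,1,-0.08,-0.2,0.3,0,0,-0.42,1,-0.11,-0.26,0.3,0,0,-0.56,1,-0.16,-0.32,0.3,0,0,-0.7,1,-0.22,-0.37,0.3,0,0,-0.84,1,-0.28,-0.43,0.3,0,0,-0.98,1,-0.28,-0.43,0.3,0,0,-0.98,1]
}}

```text
clock: 27.5
tcp_pos: [0.5872, -0.0577, 0.1881]
eef_rot: [0.456, 0.89, -0.002, 0.005]
contact_force: [2.8, -0.7, -5.2]
gripper_width: 0.0128
grasp_force: 69.0
```

Run:
```python
from near import *
near('w22')
```

```text
t 27.5 tcp [ 0.5872 -0.0577  0.1881] psi 125.78 tilt [ 0.0078 -0.0076] F [ 2.84 -0.68 -5.21] M [-0.245 -0.549  0.235] w 0.0128 g 69.0 j6 -0.758
[(130, 480), (133, 488), (136, 485), (139, 351), (142, 438), (145, 506), (148, 505), (151, 505), (154, 506)]
200 [299, 289, 293, 335, 404, 435, 486, 490, 501, 506, 492, 501, 495, 500, 501, 480, 400, 483, 502, 497]
```

Round 1 is complete. Round 2 starts with the first screw again.

Emit:
{"name": "send_rows", "arguments": {
  "targets": [0.04,0.03,0,0,0,0.1,1,0.08,0.07,0.05,0,0,0.21,1,0.08,0.07,0.15,0,0,0.21,1,0.08,0.07,0.5,0,0,0.21,1,0.08,0.07,1.1,0,0,0.21,1,0.08,0.07,2,0,0,0.21,1,0.08,0.07,3.2,0,0,0.21,1,3,3.3,3.2,0,0,0.15,1,6.1,6.55,3.2,0,0,0.15,1,6.1,6.55,3,0,0,0.15,1,6.1,6.55,2.7,0,0,0.15,1,6.1,6.55,2.7,0,0,0.15,1]
}}

```text
clock: 28.75
tcp_pos: [0.6466, 0.0077, 0.2149]
eef_rot: [0.388, 0.922, -0.002, 0.004]
contact_force: [0.0, 0.1, -3.1]
gripper_width: 0.0129
grasp_force: 69.6
```

Run:
```python
from near import *
near('w23')
```

```text
t 28.75 tcp [0.6466 0.0077 0.2149] psi 134.37 tilt [ 0.0056 -0.0063] F [ 0.    0.06 -3.14] M [0.003 0.034 0.01 ] w 0.0129 g 69.6 j6 -0.795
[(130, 509), (133, 509), (136, 501), (139, 356), (142, 441), (145, 522), (148, 518), (151, 519), (154, 519)]
200 [302, 310, 305, 363, 417, 426, 500, 504, 515, 523, 514, 511, 513, 519, 509, 504, 420, 496, 512, 510]
```

Emit:
{"name": "send_rows", "arguments": {
  "targets": [0.12,0,-0.5,0,0,0,1,0.12,0,-1,0,0,0,1,0.12,0,-1.4,0,0,0,1,0.12,0,-1.7,0,0,0,1,0.1,0,-2,0,0,0,1,0.08,0,-2.3,0,0,0,1,0.05,0,-2.6,0,0,0,1,0.02,0,-2.85,0,0,0,1,0,0,-3.05,0,0,0,1],
  "squeeze": 80
}}

```text
clock: 29.7
tcp_pos: [0.6489, 0.008, 0.1878]
eef_rot: [0.388, 0.922, -0.001, 0.006]
contact_force: [-3.3, -0.3, 14.1]
gripper_width: 0.0131
grasp_force: 83.0
```

Run:
```python
from near import *
near('w24')
```

```text
t 29.7 tcp [0.6489 0.008  0.1878] psi 134.37 tilt [ 0.0108 -0.0062] F [-3.34 -0.35 14.09] M [-0.059  0.856  0.023] w 0.0131 g 83.0 j6 -0.795
[(130, 501), (133, 503), (136, 494), (139, 354), (142, 427), (145, 514), (148, 513), (151, 513), (154, 510)]
200 [296, 302, 296, 431, 424, 420, 487, 497, 512, 518, 509, 503, 505, 505, 507, 494, 414, 490, 507, 508]
```

Emit:
{"name": "send_rows", "arguments": {
  "targets": [-0.1,-0.03,0.15,0,0,-0.12,1,-0.16,-0.06,0.3,0,0,-0.24,1,-0.22,-0.09,0.3,0,0,-0.36,1,-0.27,-0.11,0.3,0,0,-0.46,1,-0.3,-0.13,0.3,0,0,-0.54,1,-0.34,-0.14,0.3,0,0,-0.6,1]
}}

```text
clock: 30.35
tcp_pos: [0.6443, 0.0062, 0.188]
eef_rot: [0.643, 0.766, -0.003, 0.004]
contact_force: [-0.3, -0.3, -1.7]
gripper_width: 0.0125
grasp_force: 81.5
```

Run:
```python
from near import *
near('w25')
```

```text
t 30.35 tcp [0.6443 0.0062 0.188 ] psi 99.92 tilt [ 0.003  -0.0103] F [-0.27 -0.31 -1.74] M [-0.205  0.013  0.845] w 0.0125 g 81.5 j6 -0.193
[(130, 477), (133, 477), (136, 469), (139, 340), (142, 416), (145, 478), (148, 476), (151, 479), (154, 479)]
200 [489, 471, 472, 374, 382, 458, 469, 479, 489, 481, 471, 477, 468, 468, 471, 388, 399, 467, 476, 473]
```

Mz is 0.845 N m, so the first screw is at its stop. I back off and go to the opposite screw.

Emit:
{"name": "send_rows", "arguments": {
  "targets": [0.06,0.01,0,0,0,0.1,1,0.13,0.03,0.05,0,0,0.2,1,0.2,0.05,0.1,0,0,0.3,1,0.2,0.05,0.2,0,0,0.3,1,0.2,0.05,0.6,0,0,0.3,1,0.2,0.05,1.2,0,0,0.3,1,0.2,0.05,2.2,0,0,0.3,1,0.2,0.05,3.2,0,0,0.35,1,-4,-0.1,3.2,0,0,0.45,1,-8,-0.3,3.2,0,0,0.58,1,-12,-0.47,3.2,0,0,0.586,1,-12,-0.47,3,0,0,0.586,1,-12,-0.47,2.7,0,0,0.586,1,-12,-0.47,2.7,0,0,0.586,1]
}}

```text
clock: 31.8
tcp_pos: [0.5253, 0.0019, 0.2156]
eef_rot: [0.394, 0.919, -0.001, 0.006]
contact_force: [1.0, -0.4, -2.4]
gripper_width: 0.0127
grasp_force: 80.6
```

Run:
```python
from near import *
near('w26')
```

```text
t 31.8 tcp [0.5253 0.0019 0.2156] psi 133.54 tilt [ 0.0095 -0.0061] F [ 1.   -0.39 -2.41] M [-0.004  0.007  0.053] w 0.0127 g 80.6 j6 -0.798
[(130, 396), (133, 466), (136, 506), (139, 366), (142, 454), (145, 532), (148, 530), (151, 531), (154, 530)]
200 [301, 304, 299, 386, 435, 436, 507, 520, 526, 531, 524, 518, 522, 522, 528, 512, 425, 506, 517, 520]
```

Emit:
{"name": "send_rows", "arguments": {
  "targets": [-0.14,-0.04,-0.5,0,0,0,1,-0.14,-0.04,-1,0,0,0,1,-0.14,-0.04,-1.4,0,0,0,1,-0.14,-0.04,-1.7,0,0,0,1,-0.14,-0.04,-2,0,0,0,1,-0.14,-0.04,-2.3,0,0,0,1,-0.16,-0.04,-2.6,0,0,0,1,-0.18,-0.04,-2.85,0,0,0,1,-0.2,-0.04,-2.95,0,0,0,1],
  "squeeze": 75
}}

```text
clock: 32.75
tcp_pos: [0.5234, 0.0013, 0.1878]
eef_rot: [0.394, 0.919, -0.001, 0.006]
contact_force: [-3.4, 0.5, 12.2]
gripper_width: 0.0123
grasp_force: 82.6
```

Run:
```python
from near import *
near('w27')
```

```text
t 32.75 tcp [0.5234 0.0013 0.1878] psi 133.57 tilt [ 0.0102 -0.0065] F [-3.37  0.51 12.21] M [-0.065  0.782 -0.006] w 0.0123 g 82.6 j6 -0.799
[(130, 367), (133, 366), (136, 392), (139, 344), (142, 438), (145, 529), (148, 528), (151, 529), (154, 527)]
200 [305, 297, 295, 438, 439, 429, 510, 520, 523, 528, 521, 522, 520, 516, 519, 511, 430, 503, 505, 524]
```

Emit:
{"name": "send_rows", "arguments": {
  "targets": [-0.06,-0.02,0.15,0,0,-0.12,1,-0.1,-0.04,0.3,0,0,-0.24,1,-0.14,-0.07,0.3,0,0,-0.36,1,-0.18,-0.09,0.3,0,0,-0.46,1,-0.22,-0.11,0.3,0,0,-0.52,1,-0.24,-0.12,0.3,0,0,-0.57,1]
}}

```text
clock: 33.4
tcp_pos: [0.5201, -0.0, 0.1883]
eef_rot: [0.637, 0.771, -0.003, 0.005]
contact_force: [0.8, -0.9, -3.1]
gripper_width: 0.0123
grasp_force: 80.9
```

Run:
```python
from near import *
near('w28')
```

```text
t 33.4 tcp [ 0.5201 -0.      0.1883] psi 100.86 tilt [ 0.0037 -0.0101] F [ 0.79 -0.92 -3.14] M [-0.208 -0.128  0.664] w 0.0123 g 80.9 j6 -0.227
[(130, 495), (133, 496), (136, 487), (139, 356), (142, 438), (145, 505), (148, 505), (151, 504), (154, 504)]
200 [479, 488, 492, 420, 389, 475, 499, 497, 506, 510, 488, 499, 490, 491, 492, 425, 415, 482, 490, 482]
```

Emit:
{"name": "send_rows", "arguments": {
  "targets": [-0.01,0,0,0,0,-0.02,1,-0.01,0,0,0,0,-0.02,1,0.04,0.01,0,0,0,0.1,1,0.09,0.03,0.05,0,0,0.2,1,0.14,0.05,0.1,0,0,0.29,1,0.14,0.05,0.2,0,0,0.29,1,0.14,0.05,0.6,0,0,0.29,1,0.14,0.05,1.2,0,0,0.29,1,0.14,0.05,2.2,0,0,0.29,1,0.14,0.05,3.2,0,0,0.35,1,3,3,3.2,0,0,0.45,1,6.2,6.6,3.2,0,0,0.544,1,6.2,6.6,3,0,0,0.544,1,6.2,6.6,2.7,0,0,0.544,1,6.2,6.6,2.7,0,0,0.544,1]
}}

```text
clock: 34.95
tcp_pos: [0.5808, 0.066, 0.2148]
eef_rot: [0.406, 0.914, -0.002, 0.004]
contact_force: [-1.2, 0.7, -2.4]
gripper_width: 0.012
grasp_force: 80.6
```

Run:
```python
from near import *
near('w29')
```

```text
t 34.95 tcp [0.5808 0.066  0.2148] psi 132.04 tilt [ 0.0052 -0.0066] F [-1.24  0.66 -2.41] M [-0.056 -0.013 -0.016] w 0.012 g 80.6 j6 -0.656
[(130, 385), (133, 383), (136, 365), (139, 341), (142, 456), (145, 533), (148, 530), (151, 530), (154, 529)]
200 [311, 303, 313, 370, 423, 442, 508, 518, 523, 533, 525, 526, 518, 520, 527, 513, 422, 503, 487, 510]
```

Emit:
{"name": "send_rows", "arguments": {
  "targets": [0.17,0.05,-0.5,0,0,0,1,0.17,0.05,-1,0,0,0,1,0.17,0.05,-1.4,0,0,0,1,0.17,0.05,-1.7,0,0,0,1,0.15,0.05,-2,0,0,0,1,0.13,0.05,-2.3,0,0,0,1,0.1,0.05,-2.6,0,0,0,1,0.08,0.05,-2.85,0,0,0,1,0.05,0.05,-3,0,0,0,1]
}}

```text
clock: 35.9
tcp_pos: [0.5835, 0.0669, 0.1878]
eef_rot: [0.406, 0.914, -0.001, 0.006]
contact_force: [-2.9, -0.6, 11.6]
gripper_width: 0.0126
grasp_force: 82.7
```

Run:
```python
from near import *
near('w30')
```

```text
t 35.9 tcp [0.5835 0.0669 0.1878] psi 132.08 tilt [ 0.0101 -0.0063] F [-2.86 -0.61 11.64] M [-0.105  0.767  0.019] w 0.0126 g 82.7 j6 -0.656
[(130, 379), (133, 378), (136, 369), (139, 333), (142, 438), (145, 522), (148, 521), (151, 521), (154, 521)]
200 [297, 296, 299, 440, 430, 429, 497, 504, 518, 520, 519, 513, 515, 510, 510, 505, 422, 501, 517, 499]
```

Emit:
{"name": "send_rows", "arguments": {
  "targets": [-0.08,-0.02,0.15,0,0,-0.12,1,-0.13,-0.05,0.3,0,0,-0.24,1,-0.18,-0.08,0.3,0,0,-0.36,1,-0.22,-0.1,0.3,0,0,-0.45,1,-0.26,-0.12,0.3,0,0,-0.51,1,-0.28,-0.14,0.3,0,0,-0.55,1]
}}

```text
clock: 36.55
tcp_pos: [0.5793, 0.065, 0.1881]
eef_rot: [0.639, 0.769, -0.003, 0.004]
contact_force: [-0.7, -0.3, -3.2]
gripper_width: 0.0123
grasp_force: 81.1
```

Run:
```python
from near import *
near('w31')
```

```text
t 36.55 tcp [0.5793 0.065  0.1881] psi 100.54 tilt [ 0.0024 -0.0103] F [-0.67 -0.33 -3.19] M [-0.177  0.065  0.778] w 0.0123 g 81.1 j6 -0.104
[(130, 360), (133, 360), (136, 356), (139, 333), (142, 433), (145, 500), (148, 501), (151, 501), (154, 502)]
200 [487, 499, 489, 319, 385, 474, 496, 494, 504, 502, 496, 494, 488, 492, 492, 417, 422, 486, 487, 473]
```

Emit:
{"name": "send_rows", "arguments": {
  "targets": [0.05,0.01,0,0,0,0.1,1,0.1,0.03,0.05,0,0,0.2,1,0.14,0.04,0.1,0,0,0.29,1,0.14,0.04,0.2,0,0,0.29,1,0.14,0.04,0.6,0,0,0.29,1,0.14,0.04,1.2,0,0,0.29,1,0.14,0.04,2.2,0,0,0.29,1,0.14,0.04,3.2,0,0,0.35,1,0.4,-4,3.2,0,0,0.45,1,0.7,-8,3.2,0,0,0.55,1,0.95,-12.2,3.2,0,0,0.624,1,0.95,-12.2,3,0,0,0.624,1,0.95,-12.2,2.7,0,0,0.624,1,0.95,-12.2,2.7,0,0,0.624,1]
}}

```text
clock: 38.0
tcp_pos: [0.5887, -0.056, 0.2151]
eef_rot: [0.372, 0.928, -0.001, 0.004]
contact_force: [-0.1, -0.4, -2.2]
gripper_width: 0.0125
grasp_force: 80.6
```

Run:
```python
from near import *
near('w32')
```

```text
t 38.0 tcp [ 0.5887 -0.056   0.2151] psi 136.28 tilt [ 0.0071 -0.005 ] F [-0.07 -0.41 -2.24] M [0.022 0.003 0.   ] w 0.0125 g 80.6 j6 -0.941
[(130, 522), (133, 518), (136, 504), (139, 358), (142, 442), (145, 518), (148, 518), (151, 518), (154, 519)]
200 [293, 301, 290, 381, 419, 423, 498, 504, 512, 515, 513, 513, 507, 515, 508, 501, 424, 500, 522, 518]
```

Emit:
{"name": "send_rows", "arguments": {
  "targets": [0,-0.1,-0.5,0,0,0,1,0,-0.1,-1,0,0,0,1,0,-0.1,-1.4,0,0,0,1,0,-0.1,-1.7,0,0,0,1,0,-0.1,-2,0,0,0,1,-0.02,-0.1,-2.3,0,0,0,1,-0.04,-0.1,-2.6,0,0,0,1,-0.06,-0.1,-2.85,0,0,0,1,-0.08,-0.1,-3,0,0,0,1]
}}

```text
clock: 38.95
tcp_pos: [0.5893, -0.0579, 0.1878]
eef_rot: [0.372, 0.928, -0.001, 0.006]
contact_force: [-3.1, 0.6, 11.1]
gripper_width: 0.0125
grasp_force: 82.7
```

Run:
```python
from near import *
near('w33')
```

```text
t 38.95 tcp [ 0.5893 -0.0579  0.1878] psi 136.31 tilt [ 0.0103 -0.0063] F [-3.11  0.64 11.1 ] M [0.079 0.782 0.029] w 0.0125 g 82.7 j6 -0.943
[(130, 518), (133, 516), (136, 503), (139, 353), (142, 426), (145, 515), (148, 514), (151, 513), (154, 515)]
200 [295, 297, 296, 427, 413, 419, 491, 499, 511, 518, 506, 507, 508, 507, 524, 500, 422, 496, 517, 509]
```

Emit:
{"name": "send_rows", "arguments": {
  "targets": [-0.08,-0.02,0.15,0,0,-0.13,1,-0.13,-0.04,0.3,0,0,-0.26,1,-0.18,-0.05,0.3,0,0,-0.39,1,-0.22,-0.06,0.3,0,0,-0.5,1,-0.26,-0.07,0.3,0,0,-0.58,1,-0.29,-0.08,0.3,0,0,-0.625,1]
}}

```text
clock: 39.6
tcp_pos: [0.5853, -0.0588, 0.1881]
eef_rot: [0.64, 0.769, -0.003, 0.004]
contact_force: [0.2, -0.6, -3.1]
gripper_width: 0.0123
grasp_force: 81.0
```

Run:
```python
from near import *
near('w34')
```

```text
t 39.6 tcp [ 0.5853 -0.0588  0.1881] psi 100.44 tilt [ 0.0029 -0.0102] F [ 0.18 -0.63 -3.07] M [-0.208 -0.108  0.726] w 0.0123 g 81.0 j6 -0.315
[(130, 213), (133, 212), (136, 217), (139, 312), (142, 440), (145, 505), (148, 505), (151, 507), (154, 506)]
200 [506, 508, 514, 440, 386, 469, 498, 509, 510, 506, 494, 498, 491, 496, 497, 425, 424, 483, 498, 508]
```

All four screws are firmly at their stops. I return the wrench to its stand.

Emit:
{"name": "send_rows", "arguments": {
  "targets": [0.05,0,0,0,0,0.1,1,0.1,0.02,0.05,0,0,0.2,1,0.14,0.03,0.1,0,0,0.29,1,0.14,0.03,0.2,0,0,0.29,1,0.14,0.03,0.6,0,0,0.29,1,0.14,0.03,1.2,0,0,0.29,1,0.14,0.03,2.2,0,0,0.29,1,0.14,0.03,3.5,0,0,0.35,1,-2,-4,3.5,0,0,0.49,1,-4,-8,3.5,0,0,0.63,1,-6,-12,3.5,0,0,0.77,1,-8,-16,3.5,0,0,0.9,1,-9.97,-19.6,3,0,0,1.04,1,-9.97,-19.6,1,0,0,1.17,1,-9.97,-19.6,-1,0,0,1.293,1,-9.97,-19.6,-1,0,0,1.293,1,-9.97,-19.6,-1,0,0,1.293,1]
}}

```text
clock: 41.35
tcp_pos: [0.4857, -0.2543, 0.1789]
eef_rot: [0.049, 0.999, 0.0, 0.005]
contact_force: [0.2, -0.6, -2.0]
gripper_width: 0.0125
grasp_force: 80.5
```

Run:
```python
from near import *
near('w35')
```

```text
t 41.35 tcp [ 0.4857 -0.2543  0.1789] psi 174.41 tilt [0.0095 0.0004] F [ 0.23 -0.59 -2.01] M [-0.035 -0.008 -0.035] w 0.0125 g 80.5 j6 -2.007
[(130, 402), (133, 396), (136, 391), (139, 325), (142, 438), (145, 562), (148, 577), (151, 580), (154, 578)]
200 [329, 325, 441, 419, 326, 438, 540, 558, 565, 580, 573, 570, 573, 582, 585, 578, 507, 542, 452, 455]
```

Emit:
{"name": "send_rows", "arguments": {
  "targets": [0,0,-2.5,0,0,0,1,0,0,-4.5,0,0,0,1,0,0,-5.2,0,0,0,1,0,0,-5.8,0,0,0,1,0,0,-6.3,0,0,0,1,0,0,-6.8,0,0,0,1,0,0,-7.1,0,0,0,1,0,0,-7.1,0,0,0,1]
}}

```text
clock: 42.2
tcp_pos: [0.4855, -0.2543, 0.1071]
eef_rot: [0.047, 0.999, 0.0, 0.005]
contact_force: [0.7, -0.8, -3.2]
gripper_width: 0.0124
grasp_force: 80.4
```

Run:
```python
from near import *
near('w36')
```

```text
t 42.2 tcp [ 0.4855 -0.2543  0.1071] psi 174.58 tilt [0.0093 0.0004] F [ 0.68 -0.81 -3.17] M [ 0.    -0.027 -0.052] w 0.0124 g 80.4 j6 -2.011
[(130, 391), (133, 391), (136, 388), (139, 310), (142, 436), (145, 556), (148, 573), (151, 571), (154, 573)]
200 [259, 264, 234, 366, 412, 435, 534, 549, 562, 574, 570, 567, 568, 572, 579, 575, 499, 524, 288, 453]
```

Inside the pocket with no contact, about 1 mm above the floor. I lower the last bit, release slowly and withdraw straight up.

Emit:
{"name": "send_rows", "arguments": {
  "targets": [0,0,-0.15,0,0,0,1,0,0,-0.15,0,0,0,1,0,0,-0.15,0,0,0,0.75,0,0,-0.15,0,0,0,0.55,0,0,-0.15,0,0,0,0.4,0,0,-0.15,0,0,0,0.4,0,0,3,0,0,0,0.4,0,0,7,0,0,0,0.4,0,0,12,0,0,0,0.4,0,0,16,0,0,0,0.4,0,0,16,0,0,0,0.4]
}}

```text
clock: 43.35
tcp_pos: [0.4893, -0.2566, 0.2757]
eef_rot: [0.047, 0.999, -0.003, 0.011]
contact_force: [0.6, -2.3, 0.2]
gripper_width: 0.0513
grasp_force: 0.0
```

Run:
```python
from h import *
st(wgrab('w37')); grab('side','s37')
im=cv2.imread('pics/w37.png');hsv=cv2.cvtColor(im,cv2.COLOR_BGR2HSV)
m=((hsv[...,1]<40)&(hsv[...,2]>120)).astype(np.uint8);m[:, :280]=0;m[:,370:]=0;m[275:]=0
n,l,s,c=cv2.connectedComponentsWithStats(m)
for i in range(1,n):
    if s[i,4]>300: r0,r1=s[i,1],s[i,1]+s[i,3]; e=[at('w37',c[i][0],r,.129) for r in(r0,r1)]; print(s[i],np.mean(e,0).round(4),np.linalg.norm(e[1]-e[0]))
# compare wrench region in side view with the start
a=cv2.imread('pics/side0.png').astype(int);b=cv2.imread('pics/s37.png').astype(int)
asc('side0',328,372,168,226);print();asc('s37',328,372,168,226)
from yaw import *
heads('s37',{})
```

```text
t 43.35 tcp [ 0.4893 -0.2566  0.2757] psi 174.59 tilt [ 0.0217 -0.0069] F [ 0.56 -2.31  0.21] M [ 0.016 -0.035  0.011] w 0.0513 g 0.0 j6 -2.009
[ 312  116   24  109 1673] [ 0.4805 -0.2537  0.129 ] 0.09813279262628076
168 99999999999999999999999999999999999999999999
170 999999999999AA999999999999999999999999999999
172 9999999999BCDDDCBA99999999999999999999999999
174 999999999899ABDDDDCBA99999999999999999999999
176 999999999888889ABCDDDDCBA9999999999999999999
178 9999999999999888899ABCDDDDCB9999999999999999
180 9999999999999999888899ABCDDDDCBA999999999999
182 99999999999999999988889899ABCDDDCCB999999999
184 99999999999999999999998888899ABCDDDDCB999999
186 999999999999999999999998778889999ABCCA989999
188 99999999999999999999998878899989999987789999
190 99999999999999999999889878999999888888889999
192 99999999999999999999999878999999999999988889
194 99999999999999999999888878999999999999888788
196 99999999999999999999889865568999999988888888
198 99999999999999999999898865545567789878888888
200 99999999999999999999988877655444456545556667
202 99999999999999999ABBA98878998765444444445555
2
[... 1259 characters left out ...]
99999999988888
198 99999999999999999999999875545567789878888889
200 99999999999999999999999876555555556544556677
202 99999999999999999ABCB99888998765455444455555
204 99999999999999AABDDDCA999CDDBA97554544555556
206 999999999999AAAA9AACDDDDDCB98887656776554555
208 99999999999AAA9999999ABA876679ABA99999876555
210 99999999AA8779AABA9999877779ABA8668999999987
212 9999ABBBBA87777789ABAA99AAA986665679AA999999
214 9999AABBCCBA877777899AAA9865555679BBBBA99999
216 9999999ABCCBBBA9887777765556679ABBBBA8889999
218 99999999989BCCCCBA8877655689BBBBA98899999999
220 99999999999999ACCCCBA978ABBBBA98899999999999
222 9999999999999999AABCCBBBBBA98899999999999999
224 999999999999999999999ABA98899999999999999999
```

Run:
```python
from bench import robot
print(robot.finish_job())
```

```text
the job is handed in; nothing more can be done
None
```

I tightened all four screws in cross order over two rounds. Each ended firmly against its stop at 0.66–0.85 N m, and the wrench is back upright in its stand at 43 s. In round one the wrench slipped in the grip on the second screw, so I put it back in the stand and regrasped it before carrying on. I did not re-image the screw heads at the end, so the stops are judged from the torque readings.

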